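# Tilt the manometer out of its foam, turn it over and lay it face up

### The job

The reference manometer lies display down in the close cutout of its open foam-lined case, with its foot end tucked under the upper layer of foam. Tilt it out by raising the port end first and easing the foot out from under that layer without straining the foam, then turn it over and lay it down gently, display up, with its housing wholly on the green bench mat. Let go of it there, and leave the two brass adaptors in their foam and the steel valve standing where they are.

Things in the scene. Friction and masses are not known exactly. Their poses are not given: they have to be found in the camera images.
- manometer: Handheld reference manometer, 0.3 to 0.54 kg: grey flat-faced box with orange end boots, 130 (x) by 64 (y) by 40 mm (z). Origin: centre of the housing and of mass. x points to the port end. z points out of its BACK: up at the start, down when the display (on -z) is up. Grip it across the 64 mm sides; it stands steadily on its foot end (64 by 40 mm).
- port_end (a point): Centre of the end face with the two brass ports, 65 mm from the manometer's origin along its +x. The ports, 12 mm thick, stick out 16 mm from this face, 16 mm to either side of this point.
- foot_end (a point): Centre of the oppopoint, plain end face (the foot), 65 mm from the manometer's origin along its -x.
- case: Open dark case, fixed, 268 (x) by 192 mm (y), lid laid back flat on its -y side (103 to 295 mm off centre, 45 mm high). Origin: centre of the underside, z up, x from the manometer's foot to its ports. Rim 47, main foam 44, cutout floor 18 mm above the bench. The foam is firm, does not grip, and is strained if the manometer presses on it or the case with over 40 N.
- cutout (a point): Centre of the cutout's floor, 18 mm above the bench, 12 mm along +x in the case. It is 134 (case x) by 68 mm, 26 mm deep: some 2 mm play all round; 14 mm of it shows above the main foam. The foot's end wall is only 8 mm high, with a 17 mm deep hollow above it under the upper layer. Past the port end is a trough for the ports (56 mm wide, 25 long, floor 10 mm higher).
- layer_edge (a point): Middle of the lower edge of the upper (paler) foam layer, 64 mm above the bench. The layer is 18 mm thick, spans the case from here to the foot side and covers 18 mm of the foot with a 6 mm gap, so the manometer cannot rise straight. Turned up on the foot's lower edge it clears the port-end wall at 12 degrees; draw it to the port side 4 mm by 16, 10 mm by 20, 15 mm by 25 degrees.
- scoops (a point): Point on the cutout's floor, 18 mm above the bench, midway between the two finger scoops at the manometer's port end (40 mm from the cutout's centre). Each scoop is open to the cutout, 54 mm long along the case's x (27 mm to either side of this point), reaches 66 mm from this point across, and is as deep as the cutout (26 mm, blue floor).
- mat: Green rubber bench mat, fixed, 230 (x) by 270 (y) by 4 mm. Origin: centre of its underside, on the bench; its top is 4 mm above the bench.
- adaptor_a: Brass adaptor, 32 mm diameter, 30 mm tall, loose, standing upright in an 18 mm deep round pocket in the upper foam layer; its top is 94 mm above the bench. Origin: centre of its underside; z up. To be left alone.
- adaptor_b: The second brass adaptor, the same as the first. To be left alone.
- valve: Stainless valve body, loose, 68 mm diameter, 90 mm tall, 0.75 kg, standing upright on the bench. Origin: centre of its underside; z up. To be left alone.
- corner_1 (a point): Corner of the housing at the port end on the manometer's +y side, at mid-thickness (65 mm along and 32 mm across from the origin).
- corner_2 (a point): Corner of the housing at the port end on the manometer's -y side, at mid-thickness (65 mm along and 32 mm across from the origin).
- corner_3 (a point): Corner of the housing at the foot end on the manometer's -y side, at mid-thickness (65 mm along and 32 mm across from the origin).
- corner_4 (a point): Corner of the housing at the foot end on the manometer's +y side, at mid-thickness (65 mm along and 32 mm across from the origin).
There are look-alikes about, which are no part of the job. What is meant by the manometer is not blue or brown, and is the smaller of those in its own colour.

How it is judged:
On the way:
1. the port end is tilted up by 10 degrees or more while the foot is still in the cutout under the upper foam layer (angle between manometer's own z axis and vertical between 0.17 and 1.2 rad and x of foot_end in the frame of case between -0.065 and -0.033 m and z of foot_end in the frame of case below 0.064 m), for 0.05 s.
At the end, for the whole second after the job is handed in: The manometer lies flat on the mat, display up (within 5 degrees), at rest, all four corners of its housing over the mat (to 3 mm), let go; both adaptors still stand in their foam pockets and the valve stands upright, none moved by more than 20 mm (angle between manometer's own z axis and vertical above 3.05 rad and height (world z) of manometer between 0.019 and 0.029 m and linear speed of manometer below 0.02 m/s and angular speed of manometer below 0.2 rad/s and x of corner_1 in the frame of mat between -0.118 and 0.118 m and y of corner_1 in the frame of mat between -0.138 and 0.138 m and x of corner_2 in the frame of mat between -0.118 and 0.118 m and y of corner_2 in the frame of mat between -0.138 and 0.138 m and x of corner_3 in the frame of mat between -0.118 and 0.118 m and y of corner_3 in the frame of mat between -0.138 and 0.138 m and x of corner_4 in the frame of mat between -0.118 and 0.118 m and y of corner_4 in the frame of mat between -0.138 and 0.138 m and distance of each of adaptor_a, adaptor_b, valve from where it was at the start of the episode below 0.02 m and angle between each of adaptor_a, adaptor_b, valve's own z axis and vertical below 0.15 rad); the robot touches nothing.
It fails at once if an adaptor is disturbed (moved over 20 mm or tipped) (distance of any of adaptor_a, adaptor_b from where it was at the start of the episode above 0.02 m or angle between any of adaptor_a, adaptor_b's own z axis and vertical above 0.3 rad).
It fails at once if the valve is disturbed (moved over 20 mm or tipped) (distance of valve from where it was at the start of the episode above 0.02 m or angle between valve's own z axis and vertical above 0.3 rad).
It fails at once if the foam is strained: the manometer presses on the case or its foam with more than 40 N (contact force between manometer and case above 40 N).
It fails at once if the manometer is banged or pressed hard on the mat: more than 80 N (contact force between manometer and mat above 80 N).
It fails at once if the manometer is dropped or topples: let go of, it moves faster than 0.5 m/s (a fall of about 13 mm, or a topple through the last 15 degrees) (contact force between the fingers and manometer below 0.05 N and linear speed of manometer above 0.5 m/s).
It also fails if it takes over 54 s, if anything falls off the work surface, if the arm or the gripper's body presses on something with over 40 N, if the wrist force passes 120 N, or if a joint passes its speed limit or range.

### The arm

A 7-joint arm with a two-finger parallel gripper is mounted at the origin on the work surface. World frame = base frame: x ahead of the robot, y to its left, z up, the work surface at z = 0. Lengths are in m, angles in rad, forces in N, time in s.
With the tool pointing down it reaches from about 0.4 to 0.85 m from the base axis. Payload 4.5 kg.
Tool frame: the origin (TCP) lies where the fingers leave the gripper's body, on its centre line; the fingertips stand 64 mm ahead of it and the grasp point (between the pads) lies 45 mm ahead of it; z points along the fingers, y is the line along which they close (so a half turn about z gives the same grasp; the last joint's range is limited). The gripper opens to 88 mm and grips with 3 to 60 N. Pads are 18 mm wide; open, the fingers measure 123 mm over their backs; the gripper's body (75 mm by 187 mm) begins 45 mm behind the grasp point.
Start: joints at [-1.217, 0.689, -0.195, 1.565, 0.157, 0.902, -0.215], TCP at [0.196, 0.593, 0.303] pointing down, gripper open.
Joint ranges: [-3.01, 3.01], [-0.46, 2.08], [-1.47, 1.51], [0.13, 2.56], [-1, 4.14], [0.04, 2.09], [-2.66, 2.66]. Speed limits (rad/s): [2.57, 2.57, 3.14, 3.14, 3.14, 3.14, 3.14].

### API

Orientations are given as a unit quaternion [x, y, z, w].
In Python, from plant import r gives the robot as it stands.
- The arm moves only by the tool play_rows, never from a script. Its arguments are lists of equal length, an entry for each row: "translation": the shift along the tool's x, y, z in m, a list of three; "delta_rot": the turn, a rotation vector about the tool's x, y, z in degrees, a list of three; "grip": the opening, from -1 (shut) to 1 (fully open). In form: {"translation": [[x, y, z], ...], "delta_rot": [[rx, ry, rz], ...], "grip": [grip, ...]}. A call has 1 to 20 rows; each row shifts and turns the commanded pose from where the row before left it, along the tool's axes as they then stand; what a row does not reach is not made up. A row lasts 1/8 s, in which the tool goes at most 62.5 mm and 10.7 degrees, less where a joint would pass 70% of its speed; a pose out of reach is approached as far as the arm can. A call with a gripper value outside its range is refused whole. The fingers move at their own pace and stop on an object; "squeeze" is the grip in N (left out, the last holds). Time passes only in rows, so rows that do not move let the fingers close. It gives the time, the measured TCP pose, the force, the opening and the grip force at its end, in the units of the state.
- r.get_state(): the state, without advancing time (a new reading comes with each control period).
- r.snapshot(name): name is "side" or "top"; returns the picture (480x640x3 uint8, blue, green, red); there is no depth.
- r.get_calibration(name): a dict with "intrinsics" (3x3 intrinsics, pixels), "eye" and "rotation" of the camera in the world. Camera axes: x right, y up, looking along -z (the intrinsics and any distortion apply to the point x, -y, -z); pixel columns grow to the right and rows downward; lengths in m; the calibration is good to about 2 mm. A picture is of the moment at which its call begins. get_calibration takes no time and is no camera call.
- r.finish_job(): hands the job in; it is judged then, once.
Trained networks look in the newest picture that a camera, given by its name, has taken for a name from the list of things; names that differ only in an ending like _2 or _b are one class to them, and where a whole thing is asked for, a point or a joint stands for the part that bears it (a point fixed in the world has none). Each returns a list of dicts, best first, with "confidence" (0 to 1); they miss things now and then, are a little off and sometimes report something else, mostly with a low value. They report only what shows in the picture. A call takes as long as a camera call. They do not tell look-alikes from the thing itself.
- r.look_for(camera, target): "point" ([x, y, z] in m, in world coordinates, good to about 4 mm: the middle of the surface that is visible of it).
- r.silhouettes(camera, target): "pixels" (480x640 bool, what is visible of it).
The state is a dict: "clock": time; "q": joint angles; "qd": joint speeds; "joint_torque": joint torques, N m; "tool_pos": TCP position; "eef_rot": TCP orientation; "contact_force": force on the tool from outside, world axes, zero at the start; "moment": the same for the moment, N m; "opening": opening from 0.0 (shut) to 1.0 (fully open); "finger_force": force on a finger pad.
Only numpy, scipy, OpenCV 4.12 (cv2) and the standard library are available. Lean on these libraries where they do the work, as an engineer would, in place of code of your own. Each camera call takes 0.05 s, during which the arm holds its last target. There are 200 camera calls.

## Working session

There is one attempt and no reset: what is moved stays moved. The work goes in short steps, Python scripts to look and compute and a tool call to move; the robot and the scene stay as the last step left them, time stands still between calls to the robot, and variables do not carry over. Pictures are saved under pics/ and viewed, at most 10 in all, crops included, and the job is handed in when it is done.

Besides the shell and the picture viewer there is one more tool, called by a JSON object that holds its "name" and its "arguments". play_rows: Moves the arm, as the interface text tells. Its arguments: {"type":"object","properties":{"translation":{"type":"array","items":{"type":"array","items":{"type":"number"}}},"delta_rot":{"type":"array","items":{"type":"array","items":{"type":"number"}}},"grip":{"type":"array","items":{"type":"number"}},"squeeze":{"type":"number"}},"required":["translation","delta_rot","grip"]}

```bash
ls; mkdir -p pics
cat > h.py <<'E'
import numpy as np, cv2
from plant import r
from scipy.spatial.transform import Rotation as R
def cal(n):
    c=r.get_calibration(n); return np.array(c["intrinsics"]),np.array(c["eye"]),np.array(c["rotation"]),c
def proj(n,p):
    K,e,Rm,_=cal(n); q=(np.atleast_2d(p)-e)@Rm; q=q*[1,-1,-1]; u=q@K.T; return u[:,:2]/u[:,2:]
def back(n,uv,z):
    K,e,Rm,_=cal(n); uv=np.atleast_2d(uv); d=np.c_[uv,np.ones(len(uv))]@np.linalg.inv(K).T; d=(d*[1,-1,-1])@Rm.T
    return e+d*((z-e[2])/d[:,2])[:,None]
E
python3 - <<'E'
from h import *
np.set_printoptions(precision=4,suppress=True)
s=r.get_state(); print({k:s[k] for k in("clock","tool_pos","eef_rot","opening","contact_force")})
for n in("side","top"):
    cv2.imwrite(f"pics/{n}0.png",r.snapshot(n)); print(n,r.get_calibration(n))
    for t in("manometer","case","cutout","layer_edge","scoops","mat","adaptor_a","valve","port_end","foot_end","corner_1"):
        print(t,[(np.round(d["point"],3).tolist(),round(d["confidence"],2)) for d in r.look_for(n,t)])
E
```

```text
pics
{'clock': 0.0, 'tool_pos': array([0.1964, 0.5928, 0.3019]), 'eef_rot': array([ 0.1592,  0.9873, -0.0009, -0.0001]), 'opening': 1.0005961270007446, 'contact_force': array([-0.1359, -0.4255, -0.9878])}
side {'intrinsics': array([[517.1234,   0.    , 321.5457],
       [  0.    , 517.1234, 232.0386],
       [  0.    ,   0.    ,   1.    ]]), 'eye': array([ 0.0007, -0.9375,  0.8377]), 'rotation': array([ 0.468 , -0.1086, -0.1796,  0.8585])}
manometer [([0.514, 0.279, 0.055], 0.82), ([0.292, 0.261, 0.037], 0.74), ([0.318, 0.499, 0.05], 0.62), ([0.584, 0.579, 0.044], 0.56)]
case [([0.6, 0.222, 0.037], 0.85)]
cutout [([0.599, 0.218, 0.036], 0.5)]
layer_edge [([0.6, 0.219, 0.033], 0.56)]
scoops [([0.601, 0.217, 0.039], 0.61)]
mat [([0.516, 0.277, 0.057], 0.62), ([0.55, -0.241, 0.001], 0.56)]
adaptor_a []
valve [([0.68, -0.023, 0.052], 0.62), ([0.515, 0.282, 0.052], 0.52)]
port_end [([0.322, 0.498, 0.046], 0.92), ([0.519, 0.28, 0.057], 0.68), ([0.291, 0.256, 0.038], 0.61), ([0.586, 0.579, 0.043], 0.56)]
foot_end [([0.515, 0.28, 0.053], 0.86), ([0.581, 0.575, 0.046], 0.83), ([0.32, 0.496, 0
[... 687 characters left out ...]
5, 0.026], 0.6)]
layer_edge [([0.647, 0.281, 0.029], 0.79), ([0.518, 0.146, 0.084], 0.45)]
scoops [([0.65, 0.277, 0.026], 0.97), ([0.531, 0.268, 0.062], 0.39)]
mat [([0.558, -0.229, 0.005], 0.68)]
adaptor_a [([0.523, 0.144, 0.086], 0.71), ([0.608, 0.17, 0.081], 0.61)]
valve [([0.682, -0.003, 0.091], 0.79)]
port_end [([0.334, 0.523, 0.052], 0.89), ([0.295, 0.282, 0.047], 0.77), ([0.587, 0.605, 0.055], 0.68), ([0.53, 0.27, 0.06], 0.67)]
foot_end [([0.588, 0.6, 0.053], 0.78), ([0.338, 0.524, 0.056], 0.74), ([0.533, 0.266, 0.058], 0.63), ([0.295, 0.29, 0.037], 0.57)]
corner_1 [([0.298, 0.289, 0.039], 0.89), ([0.339, 0.52, 0.056], 0.88), ([0.594, 0.6, 0.053], 0.73), ([0.532, 0.269, 0.052], 0.67)]
```

View pics/top0.png

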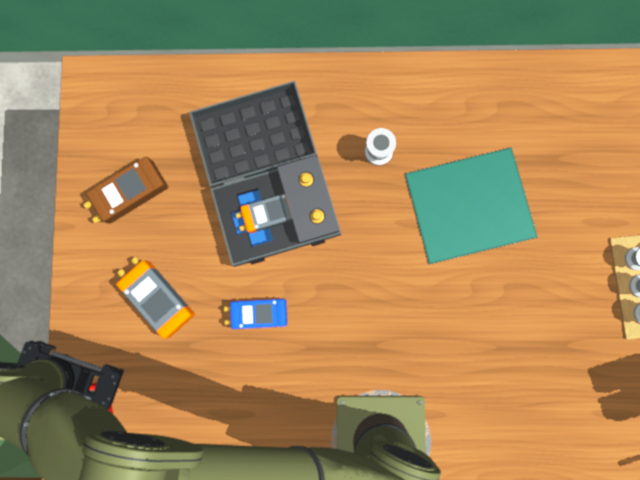

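View pics/side0.png

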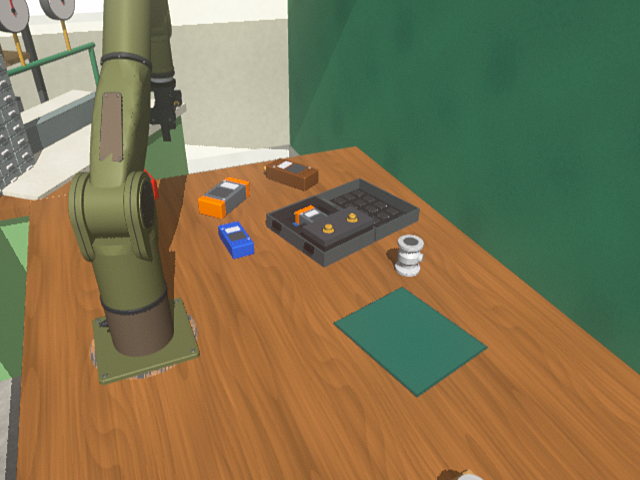

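The top view shows four look-alikes: brown (123,190), large grey/orange (153,298), blue (255,313), and the small grey/orange one in the case (262,214). I choose the last one. The mat is at (472,205) and the valve at (380,146). A close crop will check the choice.

```bash
sed -i 's/np.array(c\["rotation"\]),c/R.from_quat(c["rotation"]).as_matrix(),c/' h.py
python3 - <<'E'
from h import *
np.set_printoptions(precision=4,suppress=True)
im=cv2.imread("pics/top0.png"); cv2.imwrite("pics/crop0.png",cv2.resize(im[75:275,180:350],None,fx=3,fy=3,interpolation=cv2.INTER_CUBIC)[:600])
print(cal("top")[3].keys())
r.snapshot("top");r.snapshot("side")
for n in("top","side"):
  for t in("mat","case","manometer","adaptor_a","valve"):
    for d in r.silhouettes(n,t):
        m=d["pixels"].astype(np.uint8); c=cv2.minAreaRect(cv2.findNonZero(m)); print(n,t,round(d["confidence"],2),m.sum(),np.round(cv2.boxPoints(c),1).tolist(),round(c[2],1))
E
```

```text
dict_keys(['intrinsics', 'eye', 'rotation'])
top mat 0.68 10369 [[404.3999938964844, 172.60000610351562], [513.4000244140625, 144.39999389648438], [537.0999755859375, 236.1999969482422], [428.1000061035156, 264.29998779296875]] 75.5
top case 0.61 16310 [[187.5, 110.9000015258789], [296.20001220703125, 79.0999984741211], [342.5, 237.3000030517578], [233.8000030517578, 269.1000061035156]] 73.7
top case 0.29 1353 [[234.6999969482422, 207.89999389648438], [284.6000061035156, 192.3000030517578], [293.20001220703125, 219.8000030517578], [243.3000030517578, 235.3000030517578]] 72.6
top manometer 0.94 1620 [[223.6999969482422, 301.3999938964844], [286.0, 297.79998779296875], [287.70001220703125, 326.0], [225.39999389648438, 329.6000061035156]] 86.6
top manometer 0.73 3105 [[78.30000305175781, 195.8000030517578], [149.1999969482422, 152.8000030517578], [170.39999389648438, 187.6999969482422], [99.5, 230.8000030517578]] 58.7
top manometer 0.66 3236 [[109.69999694824219, 279.5], [140.89999389648438, 250.6999969482422], [197.6999969482422, 312.20001220703125], [166.5, 341.0]] 47.3
top manometer 
[... 1553 characters left out ...]
38], [321.20001220703125, 170.39999389648438], [313.20001220703125, 194.39999389648438]] 18.4
side manometer 0.75 847 [[214.5, 228.89999389648438], [235.1999969482422, 215.5], [257.3999938964844, 249.89999389648438], [236.6999969482422, 263.29998779296875]] 57.1
side adaptor_a 0.52 82 [[346.0, 214.0], [357.0, 214.0], [357.0, 222.0], [346.0, 222.0]] 90.0
side adaptor_a 0.47 422 [[291.1000061035156, 212.8000030517578], [319.79998779296875, 200.5], [326.6000061035156, 216.39999389648438], [297.8999938964844, 228.8000030517578]] 66.8
side valve 0.9 929 [[393.70001220703125, 274.6000061035156], [398.79998779296875, 233.5], [424.20001220703125, 236.60000610351562], [419.0, 277.79998779296875]] 7.1
```

View pics/crop0.png

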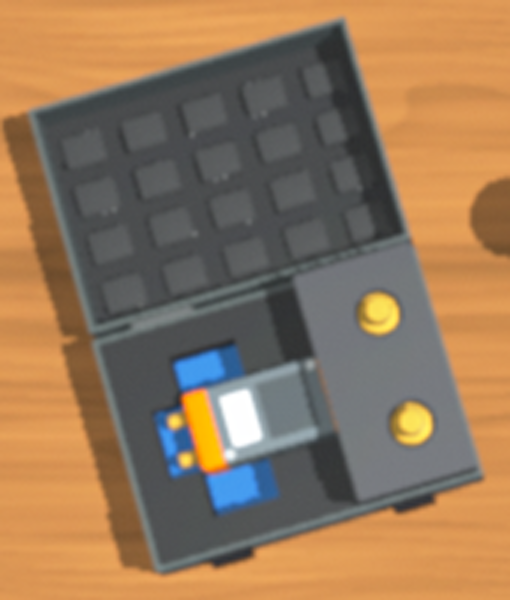

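The crop shows the small grey/orange unit at crop pixel (255,420). Its ports point left at (180,440), the blue scoops lie on either side, and its foot is under the paler layer. The brass adaptors are on that layer at (380,312) and (410,423). Next I fit the case, mat and valve poses to the silhouettes from both views.

```bash
cat > fit.py <<'E'
from h import *
from scipy.optimize import minimize
def box(x0,x1,y0,y1,z0,z1): return np.array([[x,y,z] for x in(x0,x1) for y in(y0,y1) for z in(z0,z1)])/1000.
def render(n,boxes,p):
    m=np.zeros((1920,2560),np.uint8); c,s=np.cos(p[2]),np.sin(p[2]); Z=np.array([[c,-s,0],[s,c,0],[0,0,1]])
    for b in boxes:
        w=b@Z.T+[p[0],p[1],p[3]]; h=cv2.convexHull(((proj(n,w)+.5)*4).astype(np.float32)); cv2.fillConvexPoly(m,(h*16).astype(np.int32)[:,:,:],1,shift=4)
    return cv2.resize(m*255,(640,480),interpolation=cv2.INTER_AREA)/255.
def fit(boxes,masks,p0,usez=False):
    S=np.array([.01,.01,.03,.01])
    def f(v):
        p=p0+np.r_[v,[0]*(4-len(v))]*S
        return sum(np.abs(render(n,boxes,p)-m).sum()/m.sum() for n,m in masks.items())
    o=minimize(f,np.zeros(4 if usez else 3),method="Nelder-Mead",options=dict(initial_simplex=np.vstack([np.zeros(4 if usez else 3),np.eye(4 if usez else 3)]),xatol=.005,fatol=1e-5))
    return p0+np.r_[o.x,[0]*(4-len(o.x))]*S,o.fun
CASE=[box(-134,134,-96,96,0,47),box(-134,134,-295,-103,0,45),box(-134,-35,-96,96,47,82)]
MAT=[box(-115,115,-135,135,0,4)]
E
python3 - <<'E'
from fit import *
np.set_printoptions(precision=4,suppress=True)
M={}
for n in("top","side"):
    r.snapshot(n)
    for t in("mat","case"):
        ds=r.silhouettes(n,t); ds=[d for d in ds if d["pixels"].sum()>5000]
        if ds: M.setdefault(t,{})[n]=ds[0]["pixels"].astype(float)
    for t in ("adaptor_a","valve"): print(n,t,[np.round(d["point"],3).tolist() for d in r.look_for(n,t)])
for t,b,p0 in(("case",CASE,[.56,.23,1.86,0]),("mat",MAT,[.555,-.23,.2,0])):
    p0=np.array(p0)
    if t=="mat": p0[2]=0.2
    for s in [dict(M[t])]+[{n:M[t][n]} for n in M[t]]: print(t,list(s),*fit(b,s,p0))
    print("with z",*fit(b,M[t],p0,True))
E
```

```text
top adaptor_a [[0.52, 0.144, 0.083]]
top valve [[0.682, -0.003, 0.089]]
side adaptor_a [[0.515, 0.139, 0.083]]
side valve [[0.68, -0.021, 0.056], [0.516, 0.278, 0.059]]
case ['top', 'side'] [0.5398 0.245  1.8562 0.    ] 0.22606115216772424
case ['top'] [0.5405 0.247  1.855  0.    ] 0.11495707280805792
case ['side'] [0.5383 0.2411 1.857  0.    ] 0.08780574293013547
with z [ 0.5411  0.2473  1.8557 -0.0039] 0.20591630125372729
mat ['top', 'side'] [ 0.5557 -0.2257  0.237   0.    ] 0.06503073183498097
mat ['top'] [ 0.557  -0.2239  0.239   0.    ] 0.01978963520643415
mat ['side'] [ 0.5538 -0.2274  0.2362  0.    ] 0.026454893590306987
with z [ 0.5577 -0.2244  0.2396 -0.0056] 0.035425158722702375
```

```bash
cat > plan.py <<'E'
from h import *
import sys,json
C=np.array([.5395,.2440,0]); YAW=1.856
CX=np.array([np.cos(YAW),np.sin(YAW),0]); CY=np.array([-np.sin(YAW),np.cos(YAW),0]); Z=np.array([0,0,1.])
def pose(P,a,off=0,C=C):
    """grasp point P (case frame mm), tool leaning a deg: d=(-sin a,0,-cos a); off=mm backed off"""
    a=np.radians(a); d=-np.sin(a)*CX-np.cos(a)*Z; w=C+P[0]/1e3*CX+P[1]/1e3*CY+P[2]/1e3*Z-(45+off)/1e3*d
    y=-CY; return w,R.from_matrix(np.c_[np.cross(y,d),y,d])
def cur():
    s=r.get_state(); return np.array(s["tool_pos"]),R.from_quat(s["eef_rot"])
def rows(start,targets):
    """targets: list of (pose,n). rows composed from rounded values"""
    p,q=start; T=[];D=[]
    for (tp,tq),n in targets:
        for k in range(n,0,-1):
            dt=q.inv().apply((tp-p)/k); dr=np.degrees((q.inv()*tq).as_rotvec())/k
            dt=np.round(dt,4); dr=np.round(dr,1)+0.; dt=dt+0.
            T.append(dt.tolist());D.append(dr.tolist()); p=p+q.apply(dt); q=q*R.from_rotvec(np.radians(dr))
    print("T",json.dumps(T)); print("D",json.dumps(D)); return p,q
E
python3 - <<'E'
from plan import *
print(r.get_state()["clock"])
rows(cur(),[(pose((48,0,42),30,100),16)])
E
```

```text
2.3
T [[-0.0229, -0.0078, 0.0084], [-0.0231, -0.0063, 0.0092], [-0.0231, -0.0048, 0.01], [-0.0231, -0.0032, 0.0108], [-0.0229, -0.0017, 0.0115], [-0.0226, -0.0002, 0.0122], [-0.0222, 0.0014, 0.0128], [-0.0217, 0.0029, 0.0134], [-0.021, 0.0044, 0.014], [-0.0203, 0.0058, 0.0146], [-0.0194, 0.0072, 0.0151], [-0.0185, 0.0086, 0.0156], [-0.0175, 0.0099, 0.0159], [-0.0164, 0.0111, 0.0163], [-0.0152, 0.0123, 0.0166], [-0.014, 0.0133, 0.0169]]
D [[0.9, -1.7, 3.4], [0.9, -1.7, 3.4], [0.9, -1.7, 3.4], [0.9, -1.7, 3.4], [0.9, -1.7, 3.4], [0.9, -1.7, 3.4], [0.9, -1.7, 3.4], [0.9, -1.7, 3.4], [0.9, -1.8, 3.4], [0.9, -1.7, 3.4], [0.9, -1.8, 3.3], [0.9, -1.7, 3.4], [0.9, -1.8, 3.3], [0.9, -1.7, 3.4], [0.9, -1.8, 3.3], [0.8, -1.7, 3.4]]
```

{"name": "play_rows", "arguments": {"translation": [[-0.023, -0.008, 0.008], [-0.023, -0.006, 0.009], [-0.023, -0.005, 0.01], [-0.023, -0.003, 0.011], [-0.023, -0.002, 0.011], [-0.023, 0, 0.012], [-0.022, 0.001, 0.013], [-0.022, 0.003, 0.013], [-0.021, 0.004, 0.014], [-0.02, 0.006, 0.015], [-0.019, 0.007, 0.015], [-0.018, 0.009, 0.016], [-0.017, 0.01, 0.016], [-0.016, 0.011, 0.016], [-0.015, 0.012, 0.017], [-0.014, 0.013, 0.017]], "delta_rot": [[0.9, -1.7, 3.4], [0.9, -1.7, 3.4], [0.9, -1.7, 3.4], [0.9, -1.7, 3.4], [0.9, -1.7, 3.4], [0.9, -1.7, 3.4], [0.9, -1.7, 3.4], [0.9, -1.7, 3.4], [0.9, -1.8, 3.4], [0.9, -1.7, 3.4], [0.9, -1.8, 3.3], [0.9, -1.7, 3.4], [0.9, -1.8, 3.3], [0.9, -1.7, 3.4], [0.9, -1.8, 3.3], [0.8, -1.7, 3.4]], "grip": [0.8, 0.8, 0.8, 0.8, 0.8, 0.8, 0.8, 0.8, 0.8, 0.8, 0.8, 0.8, 0.8, 0.8, 0.8, 0.8], "squeeze": 5}}

```text
clock: 4.3
tool_pos: [0.5054, 0.3594, 0.1666]
eef_rot: [0.581, 0.772, -0.155, 0.208]
contact_force: [-0.0, 0.6, 0.1]
opening: 0.903
finger_force: 0.0
```

Run:
```python
from plan import *
p,q=cur(); tp,tq=pose((48,0,42),30,100); print(r.get_state()["clock"],np.round(p,4),np.round(tp,4),np.degrees((q.inv()*tq).as_rotvec()),r.get_state()["q"],r.get_state()["opening"])
a=r.snapshot("side");b=r.snapshot("top")
def ann(im,n):
    for P in ((77,32,58),(77,-32,58),(-35,32,58),(-35,-32,58),(79,66,44),(25,66,44),(79,-66,44),(25,-66,44),(-35,96,82),(-35,-96,82),(134,96,47),(134,-96,47)):
        u=proj(n,C+np.array([P[0]*CX+P[1]*CY+P[2]*Z])/1e3)[0]; cv2.circle(im,(round(u[0]*8),round(u[1]*8)),8,(0,255,0),-1,shift=3)
    return im
def crop(im,n,w=90):
    u=proj(n,C+np.array([0,0,.08]))[0].astype(int); return cv2.resize(im[max(u[1]-w,0):u[1]+w,u[0]-w:u[0]+w],(400,400),interpolation=cv2.INTER_CUBIC)
cv2.imwrite("pics/c1.png",np.hstack([crop(ann(a,"side"),"side"),crop(ann(b,"top"),"top")]))
```

```text
4.3 [0.5054 0.3594 0.1666] [0.5056 0.3596 0.1676] [-0.01792731  0.10442219 -0.25240212] [-1.03271056  0.99588241  0.32118265  1.53271478  0.22456532  0.92773344
 -0.69637007] 0.9033733072202832
```

View pics/c1.png

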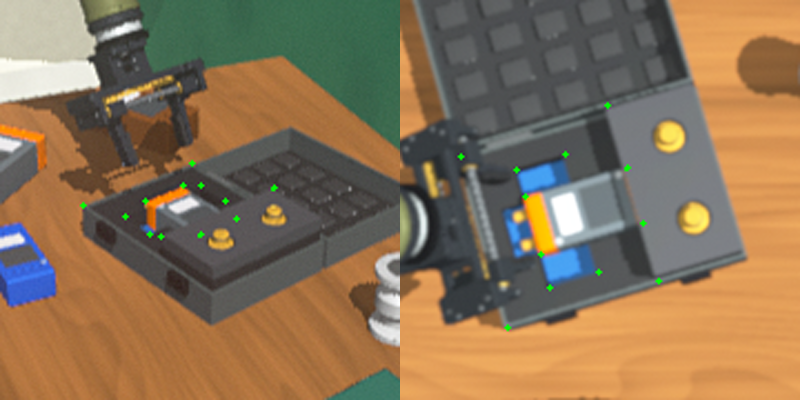

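The side half shows the manometer's orange end at (170,200), with the fingertips at (128,163) and (187,148). The overlay points are within about 1–2 px of the features in both halves. I'll use the fingertips to check the side camera's bias.

```bash
python3 - <<'E'
from plan import *
p,q=cur()
c0=proj("side",C+np.array([0,0,.08]))[0].astype(int)-90
for s in(-1,1):
    for t in(40,57):
        for x in(-9,9):
            print(s,t,x,np.round((proj("side",p+q.apply(np.array([x,s*t,64])/1e3))[0]-c0)/.45,1))
E
python3 -c "
import cv2;im=cv2.imread('pics/c1.png')[60:180,60:220];cv2.imwrite('pics/c2.png',cv2.resize(im,(800,600),interpolation=cv2.INTER_CUBIC))"
```

```text
-1 40 -9 [139.1 163.2]
-1 40 9 [132.  164.8]
-1 57 -9 [128.7 167. ]
-1 57 9 [121.7 168.6]
1 40 -9 [186.1 145.6]
1 40 9 [178.8 147.4]
1 57 -9 [195.8 142. ]
1 57 9 [188.4 143.8]
```

View pics/c2.png

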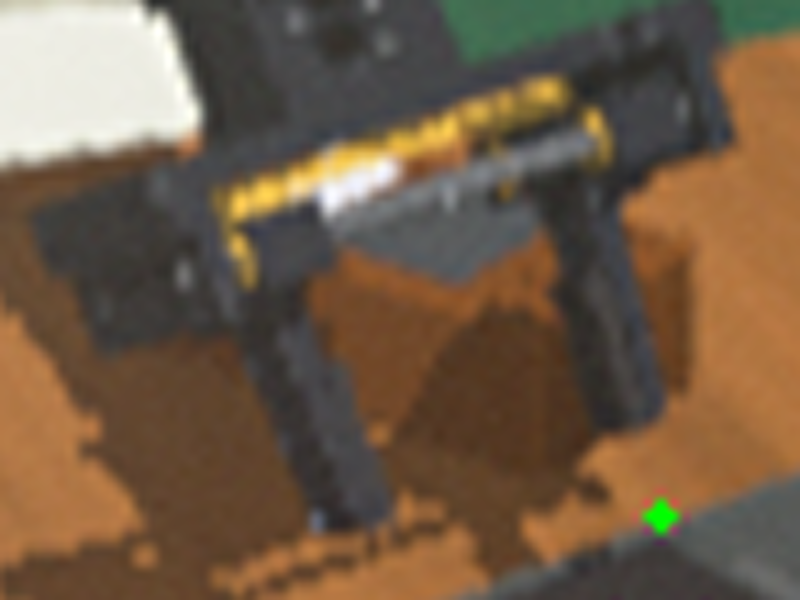

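The fingertips project to within about 0.5 px of where the side view shows them, at zoom pixels (350,525) and (630,420). The side camera can be trusted, so I shift the case estimate towards its fit and descend.

```bash
sed -i 's/^C=.*/C=np.array([.5386,.2418,0]); YAW=1.856/' plan.py
python3 - <<'E'
from plan import *
rows(cur(),[(pose((48,0,42),30,40),5),(pose((48,0,42),30,0),8)])
E
```

```text
T [[0.0, -0.0003, 0.0117], [0.0, -0.0003, 0.0117], [0.0, -0.0003, 0.0117], [0.0, -0.0003, 0.0117], [0.0, -0.0002, 0.0117], [0.0, 0.0, 0.005], [0.0, 0.0, 0.005], [0.0, 0.0, 0.005], [0.0, 0.0, 0.005], [0.0, 0.0, 0.005], [0.0, 0.0, 0.005], [0.0, 0.0, 0.005], [0.0, 0.0, 0.005]]
D [[0.0, 0.1, -0.1], [0.0, 0.0, -0.1], [0.0, 0.1, 0.0], [0.0, 0.0, -0.1], [-0.1, 0.1, 0.0], [0.0, 0.0, 0.0], [0.0, 0.0, 0.0], [0.0, 0.0, 0.0], [0.0, 0.0, 0.0], [0.0, 0.0, 0.0], [0.0, 0.0, 0.0], [0.0, 0.0, 0.0], [0.0, 0.0, 0.0]]
```

{"name": "play_rows", "arguments": {"translation": [[0, -0.0003, 0.0117], [0, -0.0003, 0.0117], [0, -0.0003, 0.0117], [0, -0.0003, 0.0117], [0, -0.0002, 0.0117], [0, 0, 0.005], [0, 0, 0.005], [0, 0, 0.005], [0, 0, 0.005], [0, 0, 0.005], [0, 0, 0.005], [0, 0, 0.005], [0, 0, 0.005], [0, 0, 0]], "delta_rot": [[0, 0.1, -0.1], [0, 0, -0.1], [0, 0.1, 0], [0, 0, -0.1], [0, 0, 0], [0, 0, 0], [0, 0, 0], [0, 0, 0], [0, 0, 0], [0, 0, 0], [0, 0, 0], [0, 0, 0], [0, 0, 0], [0, 0, 0]], "grip": [0.8, 0.8, 0.8, 0.8, 0.8, 0.8, 0.8, 0.8, 0.8, 0.8, 0.8, 0.8, 0.8, 0.8]}}

```text
clock: 6.15
tool_pos: [0.5165, 0.3126, 0.0814]
eef_rot: [0.577, 0.775, -0.155, 0.206]
contact_force: [-0.0, 0.2, 0.3]
opening: 0.9
finger_force: 0.0
```

{"name": "play_rows", "arguments": {"translation": [[0, 0, 0], [0, 0, 0], [0, 0, 0], [0, 0, 0], [0, 0, 0], [0, 0, 0]], "delta_rot": [[0, 0, 0], [0, 0, 0], [0, 0, 0], [0, 0, 0], [0, 0, 0], [0, 0, 0]], "grip": [0.3, 0.3, 0.3, 0.3, 0.3, 0.3], "squeeze": 5}}

```text
clock: 6.9
tool_pos: [0.5169, 0.3134, 0.0819]
eef_rot: [0.577, 0.775, -0.154, 0.206]
contact_force: [1.0, 1.6, 0.3]
opening: 0.724
finger_force: 5.0
```

{"name": "play_rows", "arguments": {"translation": [[0, 0, 0], [0, 0, 0], [0, 0, 0]], "delta_rot": [[0, 0, 0], [0, 0, 0], [0, 0, 0]], "grip": [0.2, 0.2, 0.2], "squeeze": 55}}

```text
clock: 7.28
tool_pos: [0.5168, 0.3133, 0.0819]
eef_rot: [0.577, 0.775, -0.154, 0.206]
contact_force: [2.0, 2.6, 2.1]
opening: 0.719
finger_force: 55.0
```

```bash
cat >> plan.py <<'E'
def tilt(th,px,lift=0.,a0=30,P0=(48,0,42),piv0=(-53,18),C=C):
    """tool pose when gripped manometer is tilted th deg with foot lower edge at px mm (case x), lift mm above floor"""
    t=np.radians(th); v=np.array([P0[0]-piv0[0],P0[2]-piv0[1]]); c,s=np.cos(t),np.sin(t)
    return pose((px+c*v[0]-s*v[1],P0[1],piv0[1]+lift+s*v[0]+c*v[1]),a0-th,C=C)
E
python3 - <<'E'
from plan import *
p,q=cur();s=r.get_state();print(s["contact_force"],s["moment"],s["finger_force"],s["opening"])
print(((p-pose((48,0,42),30)[0]))@np.c_[CX,CY,Z]*1e3, np.degrees((q.inv()*pose((48,0,42),30)[1]).as_rotvec()))
e=rows(tilt(0,-53),[(tilt(6,-52.5,.2),4),(tilt(12,-52,.3),4)])
rows(e,[(tilt(13,-50,.3),2),(tilt(14,-46,.5),2),(tilt(16,-41,.7),2),(tilt(20,-32,1.5),4),(tilt(25,-22,3),4)])
E
```

```text
[2.04677587 2.59699454 2.14267551] [ 0.73577258 -0.20380499  0.28318205] 54.98412598622963 0.719363475125157
[4.22505818 0.83564064 0.92079505] [ 0.07482263 -0.23702097  0.26456675]
T [[-0.0031, 0.0, -0.0019], [-0.003, 0.0, -0.002], [-0.0029, 0.0, -0.0021], [-0.0029, 0.0, -0.0021], [-0.003, 0.0, -0.0019], [-0.003, 0.0, -0.002], [-0.003, 0.0, -0.002], [-0.0029, 0.0, -0.0022]]
D [[0.0, 1.5, 0.0], [0.0, 1.5, 0.0], [0.0, 1.5, 0.0], [0.0, 1.5, 0.0], [0.0, 1.5, 0.0], [0.0, 1.5, 0.0], [0.0, 1.5, 0.0], [0.0, 1.5, 0.0]]
T [[0.0, 0.0, -0.0009], [-0.0001, 0.0, -0.001], [0.0009, 0.0, -0.0013], [0.0008, 0.0, -0.0013], [0.0003, 0.0, -0.0021], [0.0004, 0.0, -0.0021], [0.0001, 0.0, -0.002], [0.0001, 0.0, -0.002], [0.0001, 0.0, -0.0019], [0.0002, 0.0, -0.002], [-0.0002, 0.0, -0.0023], [-0.0002, 0.0, -0.0023], [-0.0001, 0.0, -0.0024], [-0.0001, 0.0, -0.0023]]
D [[0.0, 0.5, 0.0], [0.0, 0.5, 0.0], [0.0, 0.5, 0.0], [0.0, 0.5, 0.0], [0.0, 1.0, 0.0], [0.0, 1.0, 0.0], [0.0, 1.0, 0.0], [0.0, 1.0, 0.0], [0.0, 1.0, 0.0], [0.0, 1.0, 0.0], [0.0, 1.2, 0.0], [0.0, 1.3, 0.0], [0.0, 1.2, 0.0], [0.0, 1.3, 0.0]]
```

Run:
```python
from plan import *
p,q=cur();print(p); P0=(52,0.8,42.9)
import functools
T=lambda th,px,l:tilt(th,px,l,a0=30,P0=P0)
e=rows(T(0,-53,0),[(T(6,-52.5,.2),4),(T(12,-52,.3),4)])
rows(e,[(T(13,-50,.3),2),(T(14,-46,.5),2),(T(16,-41,.7),2),(T(20,-32,1.5),4),(T(25,-22,3),4)])
```

```text
[0.516774   0.31327138 0.08189194]
T [[-0.0031, 0.0, -0.002], [-0.0031, 0.0, -0.0021], [-0.003, 0.0, -0.0021], [-0.003, 0.0, -0.0023], [-0.0031, 0.0, -0.002], [-0.0031, 0.0, -0.002], [-0.003, 0.0, -0.0021], [-0.003, 0.0, -0.0022]]
D [[0.0, 1.5, 0.0], [0.0, 1.5, 0.0], [0.0, 1.5, 0.0], [0.0, 1.5, 0.0], [0.0, 1.5, 0.0], [0.0, 1.5, 0.0], [0.0, 1.5, 0.0], [0.0, 1.5, 0.0]]
T [[-0.0001, 0.0, -0.001], [0.0, 0.0, -0.001], [0.0008, 0.0, -0.0013], [0.0009, 0.0, -0.0014], [0.0003, 0.0, -0.0021], [0.0002, 0.0, -0.0021], [0.0, 0.0, -0.002], [0.0001, 0.0, -0.002], [0.0001, 0.0, -0.0021], [0.0001, 0.0, -0.002], [-0.0003, 0.0, -0.0024], [-0.0002, 0.0, -0.0024], [-0.0002, 0.0, -0.0024], [-0.0001, 0.0, -0.0025]]
D [[0.0, 0.5, 0.0], [0.0, 0.5, 0.0], [0.0, 0.5, 0.0], [0.0, 0.5, 0.0], [0.0, 1.0, 0.0], [0.0, 1.0, 0.0], [0.0, 1.0, 0.0], [0.0, 1.0, 0.0], [0.0, 1.0, 0.0], [0.0, 1.0, 0.0], [0.0, 1.2, 0.0], [0.0, 1.3, 0.0], [0.0, 1.2, 0.0], [0.0, 1.3, 0.0]]
```

{"name": "play_rows", "arguments": {"translation": [[-0.0031, 0, -0.002], [-0.0031, 0, -0.0021], [-0.003, 0, -0.0021], [-0.003, 0, -0.0023]], "delta_rot": [[0, 1.5, 0], [0, 1.5, 0], [0, 1.5, 0], [0, 1.5, 0]], "grip": [0.2, 0.2, 0.2, 0.2]}}

```text
clock: 7.78
tool_pos: [0.5185, 0.3058, 0.095]
eef_rot: [0.585, 0.785, -0.124, 0.164]
contact_force: [1.4, 0.4, -4.2]
opening: 0.723
finger_force: 55.0
```

{"name": "play_rows", "arguments": {"translation": [[-0.0031, 0, -0.002], [-0.0031, 0, -0.002], [-0.003, 0, -0.0021], [-0.003, 0, -0.0022], [0, 0, 0]], "delta_rot": [[0, 1.5, 0], [0, 1.5, 0], [0, 1.5, 0], [0, 1.5, 0], [0, 0, 0]], "grip": [0.2, 0.2, 0.2, 0.2, 0.2]}}

```text
clock: 8.4
tool_pos: [0.5209, 0.2978, 0.1076]
eef_rot: [0.591, 0.792, -0.093, 0.123]
contact_force: [0.7, 0.4, -3.6]
opening: 0.722
finger_force: 55.0
```

{"name": "play_rows", "arguments": {"translation": [[0, 0, -0.001], [0, 0, -0.001], [0.0008, 0, -0.0013], [0.0009, 0, -0.0014], [0, 0, 0]], "delta_rot": [[0, 0.5, 0], [0, 0.5, 0], [0, 0.5, 0], [0, 0.5, 0], [0, 0, 0]], "grip": [0.2, 0.2, 0.2, 0.2, 0.2]}}

```text
clock: 9.02
tool_pos: [0.5201, 0.3013, 0.1113]
eef_rot: [0.592, 0.794, -0.083, 0.109]
contact_force: [-0.1, 0.3, -4.0]
opening: 0.72
finger_force: 55.0
```

Run:
```python
from plan import *
p,q=cur();print(r.get_state()["moment"]); t=tilt(14,-46,.5,P0=(52,.8,42.9))
print((p-t[0])@np.c_[CX,CY,Z]*1e3, np.degrees((q.inv()*t[1]).as_rotvec()))
```

```text
[ 0.52183592  0.1962312  -0.00194918]
[ 0.08239403  0.19356413 -0.02474941] [-0.03041763 -0.22995615  0.26597228]
```

Forces are small and tracking is good, so I continue drawing out.

{"name": "play_rows", "arguments": {"translation": [[0.0003, 0, -0.0021], [0.0002, 0, -0.0021], [0, 0, -0.002], [0.0001, 0, -0.002], [0.0001, 0, -0.0021], [0.0001, 0, -0.002]], "delta_rot": [[0, 1, 0], [0, 1, 0], [0, 1, 0], [0, 1, 0], [0, 1, 0], [0, 1, 0]], "grip": [0.2, 0.2, 0.2, 0.2, 0.2, 0.2]}}

```text
clock: 9.78
tool_pos: [0.5191, 0.3047, 0.1231]
eef_rot: [0.596, 0.799, -0.051, 0.067]
contact_force: [0.6, -0.0, -5.2]
opening: 0.721
finger_force: 55.0
```

{"name": "play_rows", "arguments": {"translation": [[-0.0003, 0, -0.0024], [-0.0002, 0, -0.0024], [-0.0002, 0, -0.0024], [-0.0001, 0, -0.0025], [0, 0, 0]], "delta_rot": [[0, 1.2, 0], [0, 1.3, 0], [0, 1.2, 0], [0, 1.3, 0], [0, 0, 0]], "grip": [0.2, 0.2, 0.2, 0.2, 0.2]}}

```text
clock: 10.4
tool_pos: [0.5194, 0.3047, 0.133]
eef_rot: [0.598, 0.801, -0.025, 0.033]
contact_force: [-0.7, 0.3, -4.2]
opening: 0.72
finger_force: 55.0
```

Run:
```python
from plan import *
p,q=cur();P0=(52,.8,42.9); t=tilt(25,-22,3,P0=P0)
print((p-t[0])@np.c_[CX,CY,Z]*1e3, np.degrees((q.inv()*t[1]).as_rotvec()),r.get_state()["q"])
T=lambda th,px,l:tilt(th,px,l,P0=P0)
# draw clear, rise and turn up to 90
rows(cur(),[(T(35,0,25),6),(T(60,30,90),8),(T(80,30,150),6)])
```

```text
[-0.83058222 -0.06957119  0.21785204] [-0.06301113 -0.23181712  0.19212591] [-0.6466979   0.90065888  0.01030501  1.74305864  0.13744138  0.53204942
 -0.47134667]
T [[-0.0001, 0.0, -0.0059], [0.0, 0.0, -0.0059], [0.0002, 0.0, -0.0059], [0.0003, 0.0, -0.0059], [0.0005, -0.0001, -0.0059], [0.0007, 0.0, -0.0059], [-0.0028, 0.0, -0.0105], [-0.0022, 0.0, -0.0107], [-0.0016, 0.0, -0.0108], [-0.001, 0.0, -0.0108], [-0.0004, 0.0, -0.0109], [0.0002, 0.0, -0.0109], [0.0007, 0.0, -0.0108], [0.0014, 0.0, -0.0108], [-0.0026, 0.0, -0.0119], [-0.0019, 0.0, -0.0121], [-0.0012, 0.0, -0.0121], [-0.0005, 0.0, -0.0122], [0.0003, 0.0, -0.0122], [0.001, 0.0, -0.0122]]
D [[0.0, 1.6, 0.0], [0.0, 1.6, 0.0], [0.0, 1.6, 0.0], [0.0, 1.7, 0.1], [0.0, 1.6, 0.0], [-0.1, 1.7, 0.1], [0.0, 3.1, 0.0], [0.0, 3.1, 0.0], [0.0, 3.1, 0.0], [0.0, 3.1, 0.0], [0.0, 3.1, 0.0], [0.0, 3.2, 0.0], [0.0, 3.1, 0.0], [0.0, 3.2, 0.0], [0.0, 3.3, 0.0], [0.0, 3.3, 0.0], [0.0, 3.3, 0.0], [0.0, 3.4, 0.0], [0.0, 3.3, 0.0], [0.0, 3.4, 0.0]]
```

{"name": "play_rows", "arguments": {"translation": [[0, 0, -0.006], [0, 0, -0.006], [0, 0, -0.006], [0, 0, -0.006], [0.001, 0, -0.006], [0.001, 0, -0.006], [-0.003, 0, -0.0105], [-0.002, 0, -0.0105], [-0.002, 0, -0.011], [-0.001, 0, -0.011], [0, 0, -0.011], [0, 0, -0.011], [0.001, 0, -0.011], [0.001, 0, -0.011]], "delta_rot": [[0, 1.6, 0], [0, 1.6, 0], [0, 1.6, 0], [0, 1.7, 0], [0, 1.6, 0], [0, 1.7, 0], [0, 3.1, 0], [0, 3.1, 0], [0, 3.1, 0], [0, 3.1, 0], [0, 3.1, 0], [0, 3.1, 0], [0, 3.1, 0], [0, 3.1, 0]], "grip": [0.2, 0.2, 0.2, 0.2, 0.2, 0.2, 0.2, 0.2, 0.2, 0.2, 0.2, 0.2, 0.2, 0.2]}}

```text
clock: 12.15
tool_pos: [0.5273, 0.2781, 0.2518]
eef_rot: [0.578, 0.774, 0.154, -0.207]
contact_force: [-0.8, -1.4, -4.6]
opening: 0.72
finger_force: 55.0
```

```bash
cat > mat.py <<'E'
from plan import *
MC=np.array([.5545,-.2265,0]); MY=.237
E
python3 - <<'E'
from plan import *
p,q=cur();P0=(52,.8,42.9); t=tilt(60,30,90,P0=P0)
print((p-t[0])@np.c_[CX,CY,Z]*1e3, np.degrees((q.inv()*t[1]).as_rotvec()),r.get_state()["q"],q.apply([0,0,1]))
E
```

```text
[-0.44466471 -0.16810619  1.4640714 ] [-0.1760173   0.12853886  0.16216719] [ 0.0044528   0.81247745 -0.61854296  1.75432863 -0.14347661  0.60238117
 -0.02893901] [-0.14307267  0.47706728 -0.86714302]
```

Run:
```python
from mat import *
P0=(52,.8,42.9)
e=rows(cur(),[(tilt(62,30,150,P0=P0),5)])
m=tilt(85,65,150,P0=P0,C=MC); print(m[0])
rows(e,[(m,20)])
```

```text
T [[0.0051, -0.0001, -0.0106], [0.0051, 0.0, -0.0106], [0.0052, -0.0001, -0.0106], [0.0053, 0.0, -0.0105], [0.0054, 0.0, -0.0105]]
D [[0.0, 0.4, 0.0], [0.0, 0.4, 0.0], [-0.1, 0.4, 0.1], [0.0, 0.5, 0.0], [-0.1, 0.4, 0.1]]
[ 0.55021983 -0.21474513  0.30058156]
T [[-0.0204, -0.0058, -0.0122], [-0.0202, -0.0058, -0.0126], [-0.0199, -0.0058, -0.013], [-0.0196, -0.0058, -0.0134], [-0.0194, -0.0058, -0.0137], [-0.0191, -0.0058, -0.0141], [-0.0188, -0.0058, -0.0145], [-0.0185, -0.0058, -0.0149], [-0.0182, -0.0058, -0.0153], [-0.0179, -0.0058, -0.0156], [-0.0176, -0.0058, -0.016], [-0.0172, -0.0058, -0.0163], [-0.0169, -0.0058, -0.0167], [-0.0166, -0.0058, -0.017], [-0.0162, -0.0058, -0.0173], [-0.0159, -0.0058, -0.0177], [-0.0155, -0.0058, -0.018], [-0.0151, -0.0059, -0.0183], [-0.0148, -0.0058, -0.0186], [-0.0144, -0.0059, -0.0188]]
D [[0.0, 1.2, 0.0], [0.0, 1.1, 0.0], [0.0, 1.2, 0.0], [0.0, 1.1, 0.0], [0.0, 1.2, 0.0], [0.0, 1.1, 0.0], [0.0, 1.2, 0.0], [0.0, 1.1, 0.0], [0.0, 1.2, 0.0], [0.0, 1.1, 0.0], [0.0, 1.2, 0.0], [0.0, 1.1, 0.0], [0.0, 1.2, 0.0], [0.0, 1.1, 0.0], [0.0, 1.2, 0.0], [0.0, 1.1, 0.0], [0.0, 1.2, 0.0], [0.0, 1.1, 0.0], [0.0, 1.2, 0.0], [0.0, 1.1, 0.0]]
```

{"name": "play_rows", "arguments": {"translation": [[0.005, 0, -0.0105], [0.005, 0, -0.0105], [0.005, 0, -0.0105], [0.005, 0, -0.0105], [0.0055, 0, -0.0105]], "delta_rot": [[0, 0.4, 0], [0, 0.4, 0], [0, 0.4, 0], [0, 0.4, 0], [0, 0.4, 0]], "grip": [0.2, 0.2, 0.2, 0.2, 0.2]}}

```text
clock: 12.78
tool_pos: [0.5283, 0.2747, 0.3104]
eef_rot: [0.575, 0.771, 0.163, -0.22]
contact_force: [-0.3, 0.2, -3.9]
opening: 0.72
finger_force: 55.0
```

{"name": "play_rows", "arguments": {"translation": [[-0.0204, -0.0058, -0.0122], [-0.0202, -0.0058, -0.0126], [-0.02, -0.0058, -0.013], [-0.0196, -0.0058, -0.0134], [-0.0194, -0.0058, -0.0137], [-0.0191, -0.0058, -0.0141], [-0.0188, -0.0058, -0.0145], [-0.0185, -0.0058, -0.015], [-0.0182, -0.0058, -0.0153], [-0.018, -0.0058, -0.0156], [-0.0176, -0.0058, -0.016], [-0.0172, -0.0058, -0.0163], [-0.017, -0.0058, -0.0167], [-0.0166, -0.0058, -0.017], [-0.0162, -0.0058, -0.0173], [-0.016, -0.0058, -0.0177], [-0.0155, -0.0058, -0.018], [-0.0151, -0.0058, -0.0183], [-0.0148, -0.0058, -0.0186], [-0.0144, -0.0058, -0.0188]], "delta_rot": [[0, 1.2, 0], [0, 1.1, 0], [0, 1.2, 0], [0, 1.1, 0], [0, 1.2, 0], [0, 1.1, 0], [0, 1.2, 0], [0, 1.1, 0], [0, 1.2, 0], [0, 1.1, 0], [0, 1.2, 0], [0, 1.1, 0], [0, 1.2, 0], [0, 1.1, 0], [0, 1.2, 0], [0, 1.1, 0], [0, 1.2, 0], [0, 1.1, 0], [0, 1.2, 0], [0, 1.1, 0]], "grip": [0.2, 0.2, 0.2, 0.2, 0.2, 0.2, 0.2, 0.2, 0.2, 0.2, 0.2, 0.2, 0.2, 0.2, 0.2, 0.2, 0.2, 0.2, 0.2, 0.2]}}

```text
clock: 15.28
tool_pos: [0.5534, -0.2156, 0.301]
eef_rot: [0.531, 0.712, 0.275, -0.369]
contact_force: [0.3, -0.4, -3.1]
opening: 0.722
finger_force: 55.0
```

Run:
```python
from mat import *
P0=(52,.8,42.9); m=tilt(85,65,150,P0=P0,C=MC)
p,q=cur();print((p-m[0])@np.c_[CX,CY,Z]*1e3, np.degrees((q.inv()*m[1]).as_rotvec()),r.get_state()["q"],r.get_state()["clock"])
e=rows(cur(),[(tilt(90,65,20,P0=P0,C=MC),12),(tilt(90,65,0,P0=P0,C=MC),6)])
im=r.snapshot("side"); u=proj("side",p)[0].astype(int)
t=np.radians(85); 
for x,z in((65,20),(65,-20),(-65,20),(-65,-20)):
    for y in(-32,32):
        # predicted manometer corner from tool: grasp-frame offset
        o=q.apply([0,0,.045])+p
        v=np.array([12+x-52, y, 38+z-42.9])/1e3 # manometer frame rel. to grasp
        a=np.radians(30); d=np.array([-np.sin(a),0,-np.cos(a)]); yy=np.array([0,-1,0]); B=np.c_[np.cross(yy,d),yy,d]
        k=proj("side",o+q.apply(B.T@v))[0]; cv2.circle(im,(round(k[0]*8),round(k[1]*8)),8,(255,0,255),-1,shift=3)
cv2.imwrite("pics/s3.png",cv2.resize(im[u[1]-100:u[1]+140,u[0]-160:u[0]+160],None,fx=2.5,fy=2.5))
```

```text
[-1.70516471 -2.84867328  0.4321086 ] [-0.18283056  0.28839006  0.05859872] [ 0.84972166  1.07113717 -0.75915622  1.21367982 -0.14383866  1.5713911
  0.55275483] 15.275
T [[-0.0097, -0.0002, 0.0059], [-0.0097, -0.0002, 0.0058], [-0.0098, -0.0002, 0.0057], [-0.0098, -0.0002, 0.0057], [-0.0098, -0.0002, 0.0056], [-0.0099, -0.0002, 0.0055], [-0.0099, -0.0003, 0.0054], [-0.01, -0.0002, 0.0053], [-0.01, -0.0003, 0.0053], [-0.0101, -0.0002, 0.0052], [-0.0101, -0.0003, 0.0051], [-0.0102, -0.0003, 0.005], [-0.0029, 0.0, 0.0017], [-0.0029, 0.0, 0.0017], [-0.0029, 0.0, 0.0017], [-0.0029, 0.0, 0.0016], [-0.0028, 0.0, 0.0017], [-0.0029, 0.0, 0.0016]]
D [[0.0, 0.4, 0.0], [0.0, 0.4, 0.0], [0.0, 0.4, 0.0], [0.0, 0.5, 0.0], [0.0, 0.4, 0.0], [0.0, 0.5, 0.0], [0.0, 0.4, 0.0], [0.0, 0.5, 0.0], [0.0, 0.4, 0.0], [-0.1, 0.5, 0.0], [0.0, 0.4, 0.0], [-0.1, 0.5, 0.0], [0.0, 0.0, 0.0], [0.0, 0.0, 0.0], [0.0, 0.0, 0.0], [0.0, 0.0, 0.0], [0.0, 0.0, 0.0], [0.0, 0.0, 0.0]]
```

View pics/s3.png

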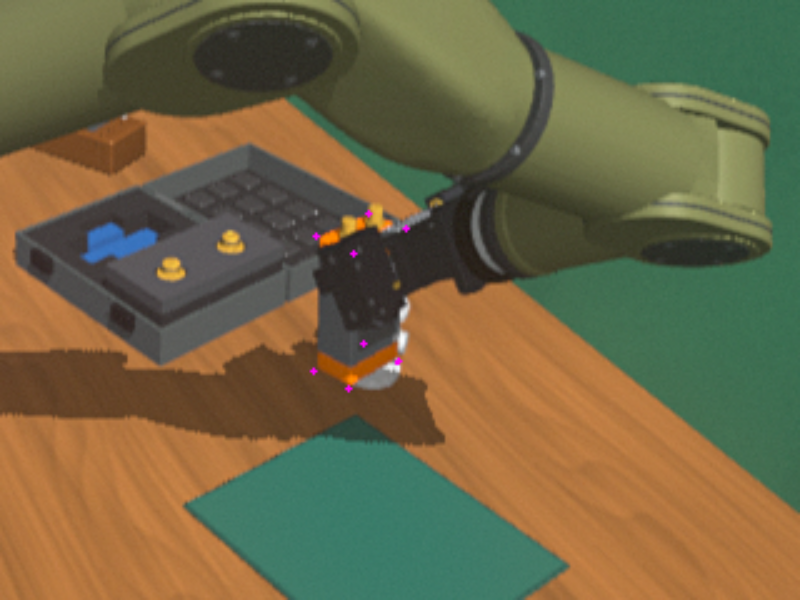

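The predicted and seen foot corners at crop (313–398, 361–389) agree to about 2 px, so the grip has held. Lowering to stand it on the mat.

{"name": "play_rows", "arguments": {"translation": [[-0.0097, 0, 0.0059], [-0.0097, 0, 0.0058], [-0.0098, 0, 0.0057], [-0.0098, 0, 0.0057], [-0.0098, 0, 0.0056], [-0.01, 0, 0.0055], [-0.01, 0, 0.0054], [-0.01, 0, 0.0053], [-0.01, 0, 0.0053], [-0.01, 0, 0.0052], [-0.01, 0, 0.005], [-0.01, 0, 0.005], [-0.0029, 0, 0.0017], [-0.0029, 0, 0.0017], [-0.0029, 0, 0.0017], [-0.0029, 0, 0.0016], [-0.0029, 0, 0.0017], [-0.0029, 0, 0.0016], [0, 0, 0]], "delta_rot": [[0, 0.4, 0], [0, 0.4, 0], [0, 0.4, 0], [0, 0.5, 0], [0, 0.4, 0], [0, 0.5, 0], [0, 0.4, 0], [0, 0.5, 0], [0, 0.4, 0], [0, 0.5, 0], [0, 0.4, 0], [0, 0.5, 0], [0, 0, 0], [0, 0, 0], [0, 0, 0], [0, 0, 0], [0, 0, 0], [0, 0, 0], [0, 0, 0]], "grip": [0.2, 0.2, 0.2, 0.2, 0.2, 0.2, 0.2, 0.2, 0.2, 0.2, 0.2, 0.2, 0.2, 0.2, 0.2, 0.2, 0.2, 0.2, 0.2]}}

```text
clock: 17.7
tool_pos: [0.5553, -0.2232, 0.1452]
eef_rot: [0.518, 0.694, 0.299, -0.402]
contact_force: [-0.8, -0.8, -3.9]
opening: 0.72
finger_force: 55.0
```

Run:
```python
from mat import *
P0=(52,.8,42.9); m=tilt(90,65,0,P0=P0,C=MC)
s=r.get_state();p,q=cur();print((p-m[0])@np.c_[CX,CY,Z]*1e3, np.degrees((q.inv()*m[1]).as_rotvec()),s["q"],s["clock"],s["contact_force"],s["moment"])
r.snapshot("side")
for d in r.silhouettes("side","manometer")[:5]: 
    c=cv2.boundingRect(cv2.findNonZero(d["pixels"].astype(np.uint8))); print(c,d["confidence"])
o=p+q.apply([0,0,.045]); print(proj("side",o-[0,0,.105]),"pred foot centre; grasp z",o)
rows((p,q),[((p-[0,0,.012],q),6)])
```

```text
[ 1.82327088 -2.47851223 -0.28488131] [-0.28394206 -0.12950288  0.01300034] [ 0.8436472   1.31699001 -0.7240501   1.16277286 -0.0861619   1.50365765
  0.6604322 ] 17.7 [-0.81076522 -0.77941158 -3.86857665] [-1.4419855  -0.36086308 -0.02924895]
(264, 159, 54, 21) 0.91
(222, 237, 32, 22) 0.65
(380, 266, 33, 61) 0.58
(284, 238, 78, 29) 0.16
[[395.30467978 319.51131701]] pred foot centre; grasp z [ 0.54408732 -0.1858125   0.12280351]
T [[-0.0017, 0.0, 0.001], [-0.0017, 0.0, 0.001], [-0.0018, 0.0, 0.001], [-0.0017, 0.0, 0.001], [-0.0018, 0.0, 0.001], [-0.0017, 0.0, 0.001]]
D [[0.0, 0.0, 0.0], [0.0, 0.0, 0.0], [0.0, 0.0, 0.0], [0.0, 0.0, 0.0], [0.0, 0.0, 0.0], [0.0, 0.0, 0.0]]
```

Lower 12 mm gently, then in 1–2 mm steps until contact.

{"name": "play_rows", "arguments": {"translation": [[-0.0017, 0, 0.001], [-0.0017, 0, 0.001], [-0.0017, 0, 0.001], [-0.0017, 0, 0.001], [-0.0017, 0, 0.001], [-0.0017, 0, 0.001], [0, 0, 0]], "delta_rot": [[0, 0, 0], [0, 0, 0], [0, 0, 0], [0, 0, 0], [0, 0, 0], [0, 0, 0], [0, 0, 0]], "grip": [0.2, 0.2, 0.2, 0.2, 0.2, 0.2, 0.2]}}

```text
clock: 18.68
tool_pos: [0.5553, -0.2231, 0.1335]
eef_rot: [0.518, 0.694, 0.299, -0.402]
contact_force: [-0.4, -0.5, -3.5]
opening: 0.724
finger_force: 55.0
```

{"name": "play_rows", "arguments": {"translation": [[-0.0009, 0, 0.0005], [-0.0009, 0, 0.0005], [0, 0, 0]], "delta_rot": [[0, 0, 0], [0, 0, 0], [0, 0, 0]], "grip": [0.2, 0.2, 0.2]}}

```text
clock: 19.05
tool_pos: [0.5553, -0.2231, 0.1316]
eef_rot: [0.518, 0.694, 0.299, -0.402]
contact_force: [-0.5, -0.4, -4.1]
opening: 0.72
finger_force: 55.0
```

{"name": "play_rows", "arguments": {"translation": [[-0.0009, 0, 0.0005], [-0.0009, 0, 0.0005], [0, 0, 0]], "delta_rot": [[0, 0, 0], [0, 0, 0], [0, 0, 0]], "grip": [0.2, 0.2, 0.2]}}

```text
clock: 19.42
tool_pos: [0.5553, -0.2232, 0.1295]
eef_rot: [0.518, 0.694, 0.299, -0.402]
contact_force: [0.6, -0.1, -4.5]
opening: 0.722
finger_force: 55.0
```

{"name": "play_rows", "arguments": {"translation": [[-0.0009, 0, 0.0005], [0, 0, 0]], "delta_rot": [[0, 0, 0], [0, 0, 0]], "grip": [0.2, 0.2]}}

```text
clock: 19.68
tool_pos: [0.5555, -0.2232, 0.129]
eef_rot: [0.518, 0.694, 0.299, -0.402]
contact_force: [0.0, -0.8, -1.6]
opening: 0.722
finger_force: 55.0
```

{"name": "play_rows", "arguments": {"translation": [[-0.0009, 0, 0.0005], [0, 0, 0]], "delta_rot": [[0, 0, 0], [0, 0, 0]], "grip": [0.2, 0.2]}}

```text
clock: 19.92
tool_pos: [0.5555, -0.2231, 0.1288]
eef_rot: [0.517, 0.693, 0.299, -0.402]
contact_force: [-1.4, -2.3, 5.7]
opening: 0.722
finger_force: 54.9
```

{"name": "play_rows", "arguments": {"translation": [[0, 0, 0], [0, 0, 0], [0, 0, 0], [0, 0, 0]], "delta_rot": [[0, 0, 0], [0, 0, 0], [0, 0, 0], [0, 0, 0]], "grip": [0.2, 0.2, 0.2, 0.2], "squeeze": 4}}

```text
clock: 20.42
tool_pos: [0.556, -0.2229, 0.1285]
eef_rot: [0.517, 0.694, 0.3, -0.402]
contact_force: [0.7, -1.2, 6.3]
opening: 0.725
finger_force: 4.0
```

Run:
```python
from mat import *
s=r.get_state();p,q=cur();o=p+q.apply([0,0,.045]); print(s["contact_force"],s["moment"],"grasp pt",o, "in mat frame case-axes",(o-MC)@np.c_[CX,CY,Z]*1e3)
im=r.snapshot("side"); u=proj("side",o)[0].astype(int)
cv2.imwrite("pics/s4.png",cv2.resize(im[u[1]-50:u[1]+70,u[0]-80:u[0]+80],(800,600),interpolation=cv2.INTER_CUBIC)); print(u)
```

```text
[ 0.74927184 -1.17341937  6.30912874] [-0.04661683  0.05173562 -0.05406836] grasp pt [ 0.54482499 -0.18544403  0.10614734] in mat frame case-axes [ 42.11958003  -2.26703353 106.14734099]
[399 289]
```

View pics/s4.png

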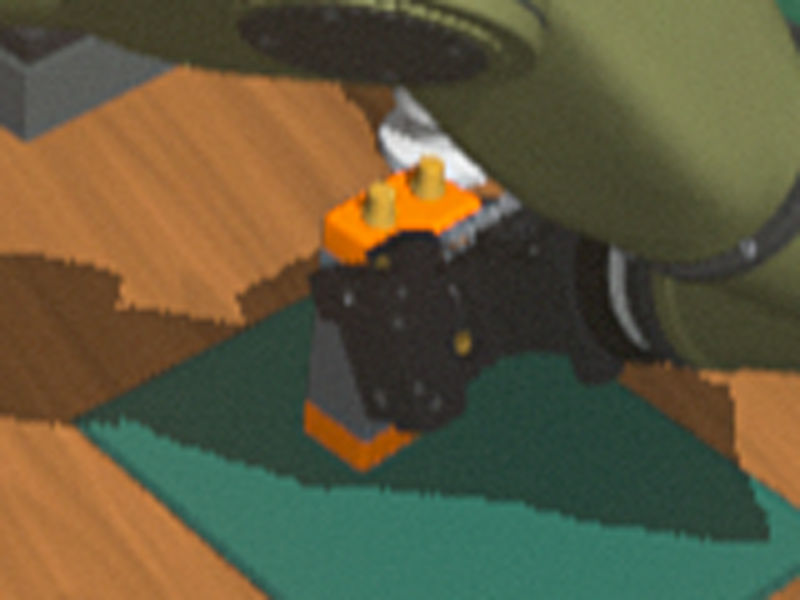

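The picture shows the unit standing upright on the mat, foot corner at (365,470), ports up at (380,205). Release and retract, then come over to the other side.

{"name": "play_rows", "arguments": {"translation": [[0, 0, 0], [0, 0, 0], [0, 0, 0], [0, 0, -0.004], [0, 0, -0.012], [0, 0, -0.018], [0, 0, -0.02], [0, 0, -0.02], [0, 0, -0.016]], "delta_rot": [[0, 0, 0], [0, 0, 0], [0, 0, 0], [0, 0, 0], [0, 0, 0], [0, 0, 0], [0, 0, 0], [0, 0, 0], [0, 0, 0]], "grip": [0.6, 0.75, 0.75, 0.75, 0.75, 0.75, 0.75, 0.75, 0.75]}}

```text
clock: 21.6
tool_pos: [0.5781, -0.2995, 0.1733]
eef_rot: [0.518, 0.694, 0.299, -0.401]
contact_force: [0.8, 0.1, -0.6]
opening: 0.875
finger_force: 0.0
```

Run:
```python
from mat import *
P=(53,-2.3,84)
e=rows(cur(),[(pose((49,-2.3,225),0,0,C=MC),14)])
rows(e,[(pose(P,45,100,C=MC),10)])
r.snapshot("side")
for n,t in (("side","manometer"),("side","valve")): print([(np.round(d["point"],3).tolist(),round(d["confidence"],2)) for d in r.look_for(n,t)])
```

```text
T [[0.0105, 0.0, 0.0043], [0.0108, 0.0, 0.0035], [0.011, 0.0, 0.0027], [0.0112, 0.0, 0.0019], [0.0113, 0.0, 0.001], [0.0113, 0.0001, 0.0002], [0.0113, 0.0, -0.0006], [0.0112, 0.0001, -0.0015], [0.0111, 0.0, -0.0023], [0.0109, 0.0001, -0.0032], [0.0106, 0.0, -0.004], [0.0103, 0.0001, -0.0047], [0.0099, 0.0, -0.0055], [0.0094, 0.0, -0.0062]]
D [[0.0, -4.3, 0.0], [0.0, -4.3, 0.0], [0.0, -4.3, 0.0], [0.0, -4.3, 0.0], [0.0, -4.3, 0.0], [0.0, -4.3, 0.0], [0.0, -4.3, 0.0], [0.0, -4.3, 0.0], [0.0, -4.3, 0.0], [0.0, -4.3, 0.0], [0.0, -4.3, 0.0], [0.0, -4.2, 0.1], [0.0, -4.3, 0.0], [-0.1, -4.2, 0.1]]
T [[0.0106, 0.0, 0.0084], [0.0113, 0.0, 0.0075], [0.0118, 0.0, 0.0066], [0.0123, 0.0, 0.0056], [0.0127, 0.0, 0.0047], [0.013, 0.0, 0.0036], [0.0133, 0.0, 0.0026], [0.0135, 0.0, 0.0016], [0.0135, 0.0, 0.0005], [0.0135, 0.0, -0.0006]]
D [[0.0, -4.5, 0.0], [0.0, -4.5, 0.0], [0.0, -4.5, 0.0], [0.0, -4.5, 0.0], [0.0, -4.5, 0.0], [0.0, -4.5, 0.0], [0.0, -4.5, 0.0], [0.0, -4.5, 0.0], [0.0, -4.5, 0.0], [0.0, -4.5, 0.0]]
[([0.58, 0.582, 0.048], 0.89), ([0.291, 0.224, 0.02], 0.69), ([0.523, -0.196, 0.086], 0.67), ([0.379, 0.572, 0.055], 0.58)]
[([0.676, -0.022, 0.006], 0.58)]
```

{"name": "play_rows", "arguments": {"translation": [[0.0105, 0, 0.0043], [0.0108, 0, 0.0035], [0.011, 0, 0.0027], [0.0112, 0, 0.0019], [0.0113, 0, 0.001], [0.0113, 0, 0], [0.0113, 0, -0.0006], [0.0112, 0, -0.0015], [0.011, 0, -0.0023], [0.011, 0, -0.0032], [0.0106, 0, -0.004], [0.0103, 0, -0.0047], [0.01, 0, -0.0055], [0.0094, 0, -0.0062]], "delta_rot": [[0, -4.3, 0], [0, -4.3, 0], [0, -4.3, 0], [0, -4.3, 0], [0, -4.3, 0], [0, -4.3, 0], [0, -4.3, 0], [0, -4.3, 0], [0, -4.3, 0], [0, -4.3, 0], [0, -4.3, 0], [0, -4.3, 0], [0, -4.3, 0], [0, -4.3, 0]], "grip": [0.8, 0.8, 0.8, 0.8, 0.8, 0.8, 0.8, 0.8, 0.8, 0.8, 0.8, 0.8, 0.8, 0.8]}}

```text
clock: 23.5
tool_pos: [0.5412, -0.1767, 0.2695]
eef_rot: [0.597, 0.802, -0.002, 0.0]
contact_force: [0.1, -1.0, 0.4]
opening: 0.904
finger_force: 0.0
```

{"name": "play_rows", "arguments": {"translation": [[0.0106, 0, 0.0084], [0.0113, 0, 0.0075], [0.0118, 0, 0.0066], [0.0123, 0, 0.0056], [0.0127, 0, 0.0047], [0.013, 0, 0.0036], [0.0133, 0, 0.0026], [0.0135, 0, 0.0016], [0.0135, 0, 0.0005], [0.0135, 0, -0.0006], [0, 0, 0]], "delta_rot": [[0, -4.5, 0], [0, -4.5, 0], [0, -4.5, 0], [0, -4.5, 0], [0, -4.5, 0], [0, -4.5, 0], [0, -4.5, 0], [0, -4.5, 0], [0, -4.5, 0], [0, -4.5, 0], [0, 0, 0]], "grip": [0.8, 0.8, 0.8, 0.8, 0.8, 0.8, 0.8, 0.8, 0.8, 0.8, 0.8]}}

```text
clock: 24.88
tool_pos: [0.5109, -0.0731, 0.1836]
eef_rot: [0.549, 0.743, -0.23, 0.306]
contact_force: [-0.3, 0.6, -0.1]
opening: 0.899
finger_force: 0.0
```

Run:
```python
from mat import *
P=(53,-2.3,84); m=pose(P,45,100,C=MC)
s=r.get_state();p,q=cur();print((p-m[0])@np.c_[CX,CY,Z]*1e3, np.degrees((q.inv()*m[1]).as_rotvec()),s["q"],s["clock"])
im=r.snapshot("side"); S=MC+(47*CX-2.3*CY+4*Z)/1e3
for x in(-20,20):
  for y in(-32,32):
    for z in(0,130):
      k=proj("side",S+(x*CX+y*CY+z*Z)/1e3)[0]; cv2.circle(im,(round(k[0]*8),round(k[1]*8)),6,(255,0,255),-1,shift=3)
cv2.imwrite("pics/s5.png",cv2.resize(im[200:350,300:500],(800,600),interpolation=cv2.INTER_CUBIC))
rows((p,q),[(pose(P,45,30,C=MC),6),(pose(P,45,0,C=MC),5)])
```

```text
[ 3.98208917  1.00663401 -2.89940706] [0.13166964 0.01332612 0.68195228] [-0.70657475  1.0134724   0.68368114  2.18487878  1.26266398  0.2308684
 -1.25491299] 24.875
T [[-0.0008, 0.0001, 0.0118], [-0.0008, 0.0001, 0.0118], [-0.0008, 0.0001, 0.0118], [-0.0008, 0.0002, 0.0118], [-0.0008, 0.0002, 0.0118], [-0.0009, 0.0001, 0.0118], [0.0, 0.0, 0.006], [0.0, 0.0, 0.006], [0.0, 0.0, 0.006], [0.0, 0.0, 0.006], [0.0001, 0.0, 0.006]]
D [[0.0, 0.0, 0.1], [0.0, 0.0, 0.1], [0.0, 0.0, 0.1], [0.0, 0.0, 0.1], [0.1, 0.0, 0.1], [0.0, 0.0, 0.2], [0.0, 0.0, 0.0], [0.0, 0.0, 0.0], [0.0, 0.0, 0.0], [0.0, 0.0, 0.0], [0.0, 0.0, 0.0]]
```

View pics/s5.png

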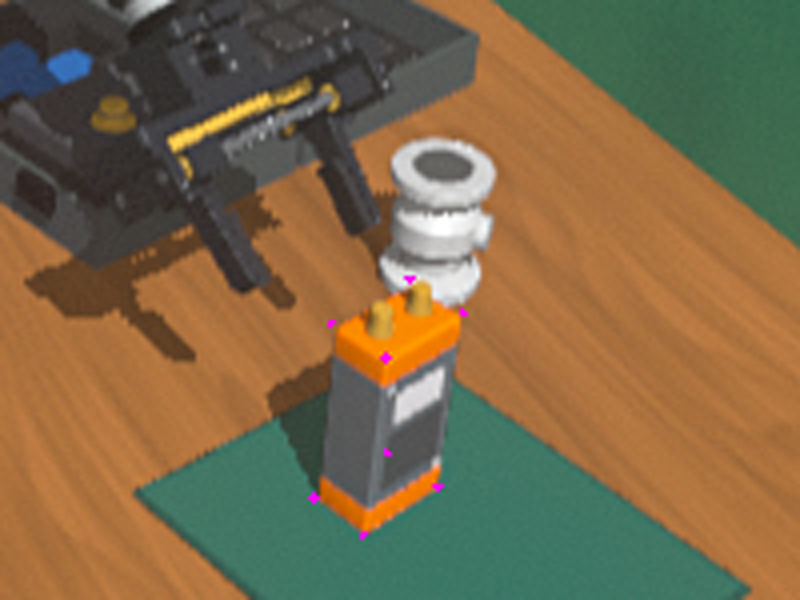

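The unit stands at crop (390,420) within about 1 px of the prediction, and the fingers at (240,280) and (365,225) are clear of the valve. Approaching.

{"name": "play_rows", "arguments": {"translation": [[-0.0008, 0.0001, 0.0118], [-0.0008, 0.0001, 0.0118], [-0.0008, 0.0001, 0.0118], [-0.0008, 0.0002, 0.0118], [-0.0008, 0.0002, 0.0118], [-0.0008, 0.0001, 0.0118], [0, 0, 0]], "delta_rot": [[0, 0, 0.1], [0, 0, 0.1], [0, 0, 0.1], [0, 0, 0.1], [0, 0, 0.1], [0, 0, 0.1], [0, 0, 0]], "grip": [0.8, 0.8, 0.8, 0.8, 0.8, 0.8, 0.8]}}

```text
clock: 25.8
tool_pos: [0.5274, -0.1291, 0.1401]
eef_rot: [0.558, 0.736, -0.228, 0.308]
contact_force: [1.1, -0.1, -0.8]
opening: 0.9
finger_force: 0.0
```

Run:
```python
from mat import *
P=(53,-2.3,84); m=pose(P,45,30,C=MC)
s=r.get_state();p,q=cur();print((p-m[0])@np.c_[CX,CY,Z]*1e3, np.degrees((q.inv()*m[1]).as_rotvec()),s["q"],s["clock"],s["contact_force"])
rows((p,q),[(pose(P,45,0,C=MC),6)])
```

```text
[-4.90549853  0.93029728  3.04795592] [ 0.00988992  0.01598715 -0.61900478] [-0.54807933  1.08883722  0.61413248  2.16065463  1.80006722  0.25573239
 -1.77123877] 25.8 [ 1.090802   -0.0857857  -0.79643681]
T [[0.0009, 0.0001, 0.0048], [0.0009, 0.0002, 0.0048], [0.001, 0.0001, 0.0048], [0.0009, 0.0002, 0.0048], [0.001, 0.0001, 0.0047], [0.0009, 0.0002, 0.0048]]
D [[0.0, 0.0, -0.1], [0.0, 0.0, -0.1], [0.0, 0.0, -0.1], [0.0, 0.0, -0.1], [0.0, 0.0, -0.1], [0.0, 0.0, -0.1]]
```

{"name": "play_rows", "arguments": {"translation": [[0.0009, 0.0001, 0.0048], [0.0009, 0.0002, 0.0048], [0.001, 0.0001, 0.0048], [0.0009, 0.0002, 0.0048], [0.001, 0.0001, 0.0048], [0.0009, 0.0002, 0.0048], [0, 0, 0]], "delta_rot": [[0, 0, -0.1], [0, 0, -0.1], [0, 0, -0.1], [0, 0, -0.1], [0, 0, -0.1], [0, 0, -0.1], [0, 0, 0]], "grip": [0.8, 0.8, 0.8, 0.8, 0.8, 0.8, 0.8]}}

```text
clock: 26.68
tool_pos: [0.533, -0.1427, 0.1145]
eef_rot: [0.552, 0.741, -0.23, 0.307]
contact_force: [0.2, -0.1, 0.9]
opening: 0.898
finger_force: 0.0
```

{"name": "play_rows", "arguments": {"translation": [[0, 0, 0], [0, 0, 0], [0, 0, 0], [0, 0, 0], [0, 0, 0], [0, 0, 0]], "delta_rot": [[0, 0, 0], [0, 0, 0], [0, 0, 0], [0, 0, 0], [0, 0, 0], [0, 0, 0]], "grip": [0.5, 0.45, 0.4, 0.3, 0.3, 0.3], "squeeze": 4}}

```text
clock: 27.42
tool_pos: [0.5325, -0.1426, 0.1149]
eef_rot: [0.552, 0.741, -0.23, 0.307]
contact_force: [-2.8, 0.5, 3.3]
opening: 0.726
finger_force: 4.0
```

{"name": "play_rows", "arguments": {"translation": [[0, 0, 0], [0, 0, 0], [0, 0, 0]], "delta_rot": [[0, 0, 0], [0, 0, 0], [0, 0, 0]], "grip": [0.2, 0.2, 0.2], "squeeze": 55}}

```text
clock: 27.8
tool_pos: [0.5326, -0.1426, 0.1149]
eef_rot: [0.552, 0.741, -0.23, 0.307]
contact_force: [-4.7, 0.3, 4.2]
opening: 0.722
finger_force: 55.0
```

Run:
```python
from mat import *
P=(53,-2.3,84); m=pose(P,45,0,C=MC)
s=r.get_state();p,q=cur();print((p-m[0])@np.c_[CX,CY,Z]*1e3, np.degrees((q.inv()*m[1]).as_rotvec()),s["q"],s["clock"],s["contact_force"],s["opening"])
g=(p+q.apply([0,0,.045])-MC)@np.c_[CX,CY,Z]*1e3; print(g)
# manometer tilt phi from standing: pivot foot back edge at X=27,z=4 ; lift l, shift
def lay(phi,X,l):
    t=np.radians(phi); v=np.array([g[0]-27,g[2]-4]); c,sn=np.cos(t),np.sin(t)
    return pose((X+c*v[0]-sn*v[1],g[1],4+l+sn*v[0]+c*v[1]),45-phi,C=MC)
e=rows((p,q),[(lay(0,27,10),4)]); print()
e=rows(e,[(lay(45,25,20),12)])
e=rows(e,[(lay(90,22,18),12)])
print((e[0]-lay(90,22,18)[0])*1e3,lay(90,22,18)[0])
```

```text
[ 1.86954947 -0.30781149 -0.8919545 ] [0.05856484 0.10048766 0.24903274] [-0.48087388  1.11879807  0.53855582  2.14236976  1.88274141  0.32244349
 -1.83841468] 27.8 [-4.67633574  0.27415438  4.23581231] 0.7219098490221973
[54.81387906 -2.65397955 83.16384703]
T [[-0.0018, 0.0, -0.0018], [-0.0018, 0.0, -0.0018], [-0.0018, 0.0, -0.0017], [-0.0018, 0.0, -0.0018]]
D [[0.0, 0.0, 0.1], [0.0, 0.0, 0.0], [0.0, 0.1, 0.1], [0.1, 0.0, 0.0]]

T [[-0.0069, 0.0, 0.0046], [-0.0072, 0.0, 0.0041], [-0.0075, 0.0, 0.0037], [-0.0077, 0.0, 0.0032], [-0.0079, 0.0, 0.0027], [-0.008, 0.0, 0.0021], [-0.0082, 0.0, 0.0016], [-0.0083, 0.0, 0.0011], [-0.0083, 0.0, 0.0005], [-0.0083, 0.0, 0.0], [-0.0083, 0.0, -0.0006], [-0.0083, 0.0, -0.0011]]
D [[0.0, 3.8, 0.0], [0.0, 3.7, 0.0], [0.0, 3.8, 0.0], [0.0, 3.7, 0.0], [0.0, 3.8, 0.0], [0.0, 3.7, 0.0], [0.0, 3.8, 0.0], [0.0, 3.7, 0.0], [0.0, 3.8, 0.0], [0.0, 3.7, 0.0], [0.0, 3.8, 0.0], [-0.1, 3.7, 0.0]]
T [[-0.0065, 0.0, 0.0053], [-0.0068, 0.0, 0.0048], [-0.0071, 0.0, 0.0044], [-0.0074, 0.0, 0.0039], [-0.0076, 0.0, 0.0034], [-0.0078, 0.0, 0.0029], [-0.008, 0.0, 0.0024], [-0.0081, 0.0, 0.0018], [-0.0082, 0.0, 0.0013], [-0.0083, 0.0, 0.0008], [-0.0083, 0.0, 0.0002], [-0.0083, 0.0, -0.0003]]
D [[0.0, 3.8, 0.0], [0.0, 3.7, 0.0], [0.0, 3.8, 0.0], [0.0, 3.7, 0.0], [0.0, 3.8, 0.0], [0.0, 3.7, 0.0], [0.0, 3.8, 0.0], [0.0, 3.7, 0.0], [0.0, 3.8, 0.0], [0.0, 3.7, 0.0], [0.0, 3.8, 0.0], [0.0, 3.7, 0.0]]
[ 0.02909326  0.07079931 -0.00797359] [ 0.58208258 -0.3111424   0.08163368]
```

{"name": "play_rows", "arguments": {"translation": [[-0.0018, 0, -0.0018], [-0.0018, 0, -0.0018], [-0.0018, 0, -0.0018], [-0.0018, 0, -0.0018], [-0.0069, 0, 0.0046], [-0.0072, 0, 0.0041], [-0.0075, 0, 0.0037], [-0.0077, 0, 0.0032], [-0.0079, 0, 0.0027], [-0.008, 0, 0.0021]], "delta_rot": [[0, 0, 0], [0, 0, 0], [0, 0, 0], [0, 0, 0], [0, 3.8, 0], [0, 3.7, 0], [0, 3.8, 0], [0, 3.7, 0], [0, 3.8, 0], [0, 3.7, 0]], "grip": [0.2, 0.2, 0.2, 0.2, 0.2, 0.2, 0.2, 0.2, 0.2, 0.2]}}

```text
clock: 29.05
tool_pos: [0.5471, -0.1863, 0.1313]
eef_rot: [0.582, 0.782, -0.129, 0.18]
contact_force: [0.2, -0.7, -5.0]
opening: 0.724
finger_force: 55.0
```

{"name": "play_rows", "arguments": {"translation": [[-0.0082, 0, 0.0016], [-0.0083, 0, 0.0011], [-0.0083, 0, 0.0005], [-0.0083, 0, 0], [-0.0083, 0, -0.0006], [-0.0083, 0, -0.0011], [0, 0, 0]], "delta_rot": [[0, 3.8, 0], [0, 3.7, 0], [0, 3.8, 0], [0, 3.7, 0], [0, 3.8, 0], [0, 3.7, 0], [0, 0, 0]], "grip": [0.2, 0.2, 0.2, 0.2, 0.2, 0.2, 0.2]}}

```text
clock: 29.92
tool_pos: [0.5599, -0.2358, 0.1429]
eef_rot: [0.598, 0.801, -0.015, 0.024]
contact_force: [-0.6, 0.4, -5.3]
opening: 0.721
finger_force: 55.0
```

Run:
```python
from mat import *
g=np.array([54.8,-2.65,83.16])
def lay(phi,X,l):
    t=np.radians(phi); v=np.array([g[0]-27,g[2]-4]); c,sn=np.cos(t),np.sin(t)
    return pose((X+c*v[0]-sn*v[1],g[1],4+l+sn*v[0]+c*v[1]),45-phi,C=MC)
m=lay(45,25,20);s=r.get_state();p,q=cur();print((p-m[0])@np.c_[CX,CY,Z]*1e3, np.degrees((q.inv()*m[1]).as_rotvec()),s["q"],s["clock"],s["contact_force"],s["opening"])
rows((p,q),[(lay(90,22,18),14)])
```

```text
[ 0.86393656  0.12941704 -1.77855398] [0.27593007 3.28600686 0.128139  ] [ 0.5477752   0.90479278 -0.43543088  1.76072847  0.71217007  0.61064837
 -0.04720841] 29.925 [-0.60976073  0.35935212 -5.29869136] 0.721031783152027
T [[-0.0053, 0.0, 0.0047], [-0.0056, 0.0, 0.0044], [-0.0059, 0.0, 0.004], [-0.0061, 0.0, 0.0037], [-0.0063, 0.0, 0.0033], [-0.0065, 0.0, 0.0029], [-0.0067, 0.0, 0.0025], [-0.0068, 0.0, 0.0021], [-0.0069, -0.0001, 0.0017], [-0.007, 0.0, 0.0012], [-0.0071, 0.0, 0.0008], [-0.0071, -0.0001, 0.0004], [-0.0071, 0.0, 0.0], [-0.007, -0.0001, -0.0005]]
D [[0.0, 3.4, 0.0], [0.0, 3.5, 0.0], [0.0, 3.4, 0.0], [0.0, 3.5, 0.0], [0.0, 3.4, 0.0], [0.0, 3.5, 0.0], [0.0, 3.4, 0.0], [0.0, 3.5, 0.0], [0.0, 3.4, 0.0], [0.0, 3.5, 0.1], [0.0, 3.4, 0.0], [0.0, 3.5, 0.1], [0.1, 3.4, 0.0], [0.0, 3.5, 0.1]]
```

{"name": "play_rows", "arguments": {"translation": [[-0.0053, 0, 0.0047], [-0.0056, 0, 0.0044], [-0.0059, 0, 0.004], [-0.0061, 0, 0.0037], [-0.0063, 0, 0.0033], [-0.0065, 0, 0.0029], [-0.0067, 0, 0.0025], [-0.0068, 0, 0.0021], [-0.007, 0, 0.0017], [-0.007, 0, 0.0012], [-0.007, 0, 0.0008], [-0.007, 0, 0.0004], [-0.007, 0, 0], [-0.007, 0, -0.0005], [0, 0, 0], [0, 0, 0]], "delta_rot": [[0, 3.4, 0], [0, 3.5, 0], [0, 3.4, 0], [0, 3.5, 0], [0, 3.4, 0], [0, 3.5, 0], [0, 3.4, 0], [0, 3.5, 0], [0, 3.4, 0], [0, 3.5, 0], [0, 3.4, 0], [0, 3.5, 0], [0, 3.4, 0], [0, 3.5, 0], [0, 0, 0], [0, 0, 0]], "grip": [0.2, 0.2, 0.2, 0.2, 0.2, 0.2, 0.2, 0.2, 0.2, 0.2, 0.2, 0.2, 0.2, 0.2, 0.2, 0.2]}}

```text
clock: 31.92
tool_pos: [0.5847, -0.3056, 0.082]
eef_rot: [0.549, 0.743, 0.23, -0.306]
contact_force: [1.5, 0.4, -4.1]
opening: 0.722
finger_force: 55.0
```

```bash
cat >> mat.py <<'E'
g=np.array([54.8,-2.65,83.16])
def lay(phi,X,l):
    t=np.radians(phi); v=np.array([g[0]-27,g[2]-4]); c,sn=np.cos(t),np.sin(t)
    return pose((X+c*v[0]-sn*v[1],g[1],4+l+sn*v[0]+c*v[1]),45-phi,C=MC)
E
python3 - <<'E'
from mat import *
m=lay(90,22,18);s=r.get_state();p,q=cur();print((p-m[0])@np.c_[CX,CY,Z]*1e3, np.degrees((q.inv()*m[1]).as_rotvec()),s["q"],s["clock"],s["contact_force"],s["opening"])
rows((p,q),[(lay(90,22,6),6)])
im=r.snapshot("side")
S=MC+((22-65)*CX-2.65*CY+(24+18)*Z)/1e3
for x in(-65,65):
  for y in(-32,32):
    for z in(-20,20):
      k=proj("side",S+(x*CX+y*CY+z*Z)/1e3)[0]; cv2.circle(im,(round(k[0]*8),round(k[1]*8)),6,(255,0,255),-1,shift=3)
cv2.imwrite("pics/s6.png",cv2.resize(im[230:380,320:520],(800,600),interpolation=cv2.INTER_CUBIC))
E
```

```text
[ 4.54404338 -4.09876039  0.37731088] [-0.19451471 -0.01109349  0.68495158] [ 0.86746025  1.3968132  -0.82866587  0.98034344  0.24166133  1.49209192
  0.61354363] 31.925 [ 1.48442995  0.40745606 -4.09436927] 0.7224739870479199
T [[-0.002, -0.0007, 0.0009], [-0.002, -0.0007, 0.0009], [-0.002, -0.0007, 0.0009], [-0.002, -0.0007, 0.001], [-0.002, -0.0007, 0.0009], [-0.0019, -0.0007, 0.0009]]
D [[0.0, 0.0, 0.1], [0.0, 0.0, 0.1], [0.0, 0.0, 0.1], [-0.1, 0.0, 0.1], [0.0, 0.0, 0.1], [-0.1, 0.0, 0.2]]
```

View pics/s6.png

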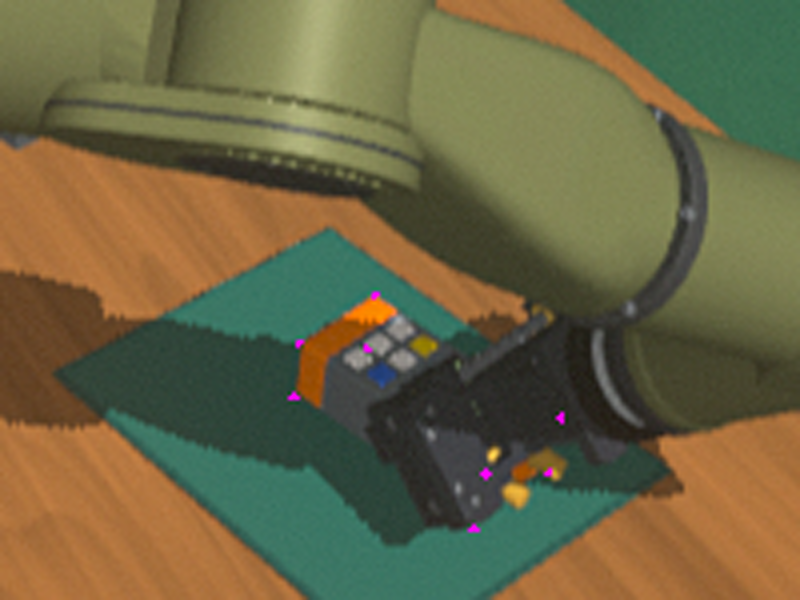

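The keypad and display side is up (crop 395,350), the unit is over the mat, and the ports are at (520,480). Lowering straight down.

{"name": "play_rows", "arguments": {"translation": [[-0.0014, 0, 0.0014], [-0.0014, 0, 0.0014], [-0.0014, 0, 0.0014], [-0.0014, 0, 0.0014], [-0.0014, 0, 0.0014], [-0.0014, 0, 0.0014], [-0.0007, 0, 0.0007], [0, 0, 0]], "delta_rot": [[0, 0, 0], [0, 0, 0], [0, 0, 0], [0, 0, 0], [0, 0, 0], [0, 0, 0], [0, 0, 0], [0, 0, 0]], "grip": [0.2, 0.2, 0.2, 0.2, 0.2, 0.2, 0.2, 0.2]}}

```text
clock: 32.98
tool_pos: [0.5848, -0.3066, 0.0694]
eef_rot: [0.549, 0.742, 0.232, -0.306]
contact_force: [-0.3, -0.3, -4.1]
opening: 0.721
finger_force: 55.0
```

{"name": "play_rows", "arguments": {"translation": [[-0.0007, 0, 0.0007], [-0.0007, 0, 0.0007], [0, 0, 0]], "delta_rot": [[0, 0, 0], [0, 0, 0], [0, 0, 0]], "grip": [0.2, 0.2, 0.2]}}

```text
clock: 33.35
tool_pos: [0.5848, -0.3066, 0.0674]
eef_rot: [0.549, 0.742, 0.232, -0.306]
contact_force: [0.1, 0.3, -4.5]
opening: 0.722
finger_force: 55.0
```

{"name": "play_rows", "arguments": {"translation": [[-0.0007, 0, 0.0007], [-0.0007, 0, 0.0007], [0, 0, 0]], "delta_rot": [[0, 0, 0], [0, 0, 0], [0, 0, 0]], "grip": [0.2, 0.2, 0.2]}}

```text
clock: 33.72
tool_pos: [0.5848, -0.3066, 0.0654]
eef_rot: [0.549, 0.742, 0.232, -0.306]
contact_force: [0.5, -0.0, -3.8]
opening: 0.723
finger_force: 55.0
```

{"name": "play_rows", "arguments": {"translation": [[-0.0007, 0, 0.0007], [0, 0, 0]], "delta_rot": [[0, 0, 0], [0, 0, 0]], "grip": [0.2, 0.2]}}

```text
clock: 33.98
tool_pos: [0.5849, -0.3066, 0.0648]
eef_rot: [0.549, 0.742, 0.232, -0.306]
contact_force: [-0.3, -0.2, -2.8]
opening: 0.721
finger_force: 55.0
```

{"name": "play_rows", "arguments": {"translation": [[-0.0007, 0, 0.0007], [0, 0, 0]], "delta_rot": [[0, 0, 0], [0, 0, 0]], "grip": [0.2, 0.2]}}

```text
clock: 34.22
tool_pos: [0.5849, -0.3066, 0.0646]
eef_rot: [0.549, 0.742, 0.232, -0.306]
contact_force: [-1.9, -1.2, 3.2]
opening: 0.719
finger_force: 55.0
```

{"name": "play_rows", "arguments": {"translation": [[-0.0003, 0, 0.0003], [0, 0, 0]], "delta_rot": [[0, 0, 0], [0, 0, 0]], "grip": [0.2, 0.2], "squeeze": 20}}

```text
clock: 34.48
tool_pos: [0.585, -0.3066, 0.0646]
eef_rot: [0.549, 0.742, 0.232, -0.306]
contact_force: [-1.7, -1.9, 6.2]
opening: 0.723
finger_force: 20.0
```

{"name": "play_rows", "arguments": {"translation": [[0, 0, 0], [0, 0, 0], [0, 0, 0]], "delta_rot": [[0, 0, 0], [0, 0, 0], [0, 0, 0]], "grip": [0.2, 0.2, 0.2], "squeeze": 3}}

```text
clock: 34.85
tool_pos: [0.5851, -0.3065, 0.0634]
eef_rot: [0.549, 0.742, 0.232, -0.306]
contact_force: [-0.3, -1.3, 4.1]
opening: 0.727
finger_force: 3.0
```

{"name": "play_rows", "arguments": {"translation": [[0, 0, 0], [0, 0, 0], [0, 0, 0], [0, 0, 0], [0, 0, -0.006], [0, 0, -0.015], [0, 0, -0.02], [0, 0, -0.02], [0, 0, -0.02], [0, 0, -0.02], [0, 0, 0]], "delta_rot": [[0, 0, 0], [0, 0, 0], [0, 0, 0], [0, 0, 0], [0, 0, 0], [0, 0, 0], [0, 0, 0], [0, 0, 0], [0, 0, 0], [0, 0, 0], [0, 0, 0]], "grip": [0.5, 0.6, 0.7, 0.8, 0.8, 0.8, 0.8, 0.8, 0.8, 0.8, 0.8]}}

```text
clock: 36.22
tool_pos: [0.6058, -0.3764, 0.1355]
eef_rot: [0.55, 0.742, 0.232, -0.304]
contact_force: [0.7, -0.1, -0.8]
opening: 0.897
finger_force: 0.0
```

Run:
```python
from mat import *
from fit import *
s=r.get_state(); print(s["clock"],s["tool_pos"],s["contact_force"],s["opening"])
im=r.snapshot("top"); 
M0=proj("top",MC)[0].astype(int); b=im[M0[1]-80:M0[1]+80,M0[0]-107:M0[0]+107]
cv2.imwrite("pics/f.png",cv2.resize(b,(800,600),interpolation=cv2.INTER_CUBIC))
for t in("manometer","valve","adaptor_a"): print(t,[(np.round(d["point"],3).tolist(),round(d["confidence"],2)) for d in r.look_for("top",t)])
```

```text
36.225 [ 0.60580395 -0.37641914  0.13554866] [ 0.71918495 -0.14931811 -0.80225551] 0.8969263937745284
manometer [([0.592, 0.6, 0.052], 0.92), ([0.568, -0.256, 0.042], 0.9), ([0.292, 0.29, 0.041], 0.7), ([0.332, 0.524, 0.055], 0.57)]
valve [([0.681, -0.003, 0.09], 0.96), ([0.631, 0.277, 0.016], 0.74)]
adaptor_a [([0.522, 0.145, 0.083], 0.67), ([0.61, 0.169, 0.081], 0.61)]
```

View pics/f.png

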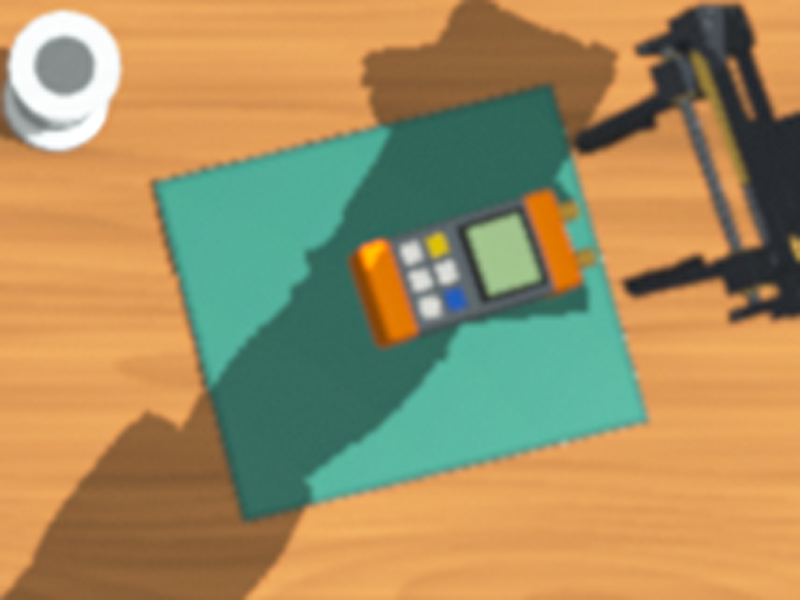

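The unit lies display up on the mat, port edge at (565,240), inside the mat edge at about (600,240) with roughly 18 mm margin. It has been let go, and the valve and adaptors haven't moved.

```bash
python3 -c "
from plant import r
print(r.finish_job())"
```

```text
the job is handed in; nothing more can be done
None
```

The job is handed in, though no verdict came back: the manometer lies display up on the mat and let go, and the adaptors and valve are still in place in the last picture.

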